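Seal a sample vial with the bench-held capping pliers

TASK

Seal the amber vial that stands on the blue mat: keeping it upright, hang it by its collar in the fork of the capping pliers, fully home behind the raised lips, and let go of it. Then press the pliers' upper handle down, gently and only until you feel the cap click home (pressing much harder crushes it), let the handle spring back up and leave the sealed vial hanging there. Leave everything else where it is.

Things in the scene. Friction and masses are not known exactly. Their poses are not given: they have to be found in the camera images.
- vial: The vial to seal: amber glass with a white paper band, upright and alone on a light blue mat 120 mm square (its base is at bench height). About 50 g. Origin at the centre of its underside, z up its axis. Body 28 mm diameter up to 54 mm, shoulder tapering to a 15 mm neck from 62 to 76 mm, glass collar 22 mm diameter from 76 to 82 mm. Hold it by the body.
- collar (a point): Point on the vial's axis at the underside of its collar, 76 mm above its base; axes as the vial.
- cap_top (a point): Top of the vial's white ribbed snap cap (24.4 mm diameter, 6.5 mm thick), on the axis. The cap sits loosely on the collar, top 89 mm above the vial's base, and 85 mm once snapped home.
- cap (a joint): How far the cap is pushed down onto the collar, m: 0 loose, 0.004 snapped home. It resists with up to 28 N about 1 mm down and gives beyond 2 mm, then jumps home by itself with a click and is held there.
- pliers: Blue capping pliers, fixed: their lower handle (red sleeve) is clamped in a dark steel stand. Origin on the bench straight below the fork's seat, z up. The handles run along -y; the fork's mouth opens to -x (roughly towards the robot), so the vial goes in along +x. Stand: base plate x -48 to 64, y -58 to -158, 12 mm high; post and clamp y -85 to -131, x -11 to 54.
- fork_seat (a point): Centre of the fork's seat at the top of the prongs, 106 mm above the bench; axes as the pliers. The collar point is here, within about 2 mm, when the vial hangs fully home, its base 30 mm above the bench. Below the fork and on its -x side all is free out to 80 mm in y; the jaw arm and blue spine stand at x above 0, y -13 to -59, z above 86.
- fork_mouth (a point): Middle of the mouth between the prong tips, 15 mm from the seat to -x, 106 mm high. Steel prongs 5 mm thick (z 101 to 106), slot 17.4 mm wide, its back 8.7 mm beyond the seat, lead-ins flaring to x -19. On each tip (x -15 to -9) a lip stands 2 mm high: enter with the collar's underside 3 to 7 mm above the prongs, then, past the lips, lower it onto them.
- plunger: Steel plunger of the upper jaw, 10 mm diameter, over the seat; origin on its axis, 140 mm above the bench with the handle up. Its die (18 mm diameter) is then 9 to 15 mm above the top of a seated loose cap. Upper arm, lugs and lever lie at x -13 to 15, above z 159: reach in from -x, fingers either side of the vial in y, the gripper leaning back 40 to 45 degrees.
- lever (a joint): Upper handle, rad: 0 sprung fully up, grows as pressed down. Its pin is 30 mm to +y of the seat, 186 mm high; the plunger goes down 30 mm per rad. A spring lifts it (2 to 3 N at the handle). The click comes between about 0.36 and 0.58 rad: the die's set screw stands differently each time, by up to 6 mm, so the height at the click must be felt.
- handle_top (a point): Where to press: top of the red upper handle sleeve (20 mm wide, 100 mm long), at its middle. Up: y -77, z 258 mm in the pliers' frame; at the click y -97, z 187 to 214. It clicks at about 8 N there (spring included), gives way some 12 mm, then meets a firm end where force rises 3 N per mm: 11 to 12 N is a sound press, about 15 N (55 N under the die) crushes cap and neck.
- tray: White open tray 150 x 200 x 22 mm, fixed, to the right of the pliers; origin at the centre of its underside.
- sealed1: Sealed vial standing in the tray, same size; origin at its underside. Leave alone.
- sealed2: Second sealed vial standing in the tray; origin at its underside. Leave alone.
- slide_box: Blue slide box with a white lid, 82 x 112 x 34 mm; origin at its underside. Leave alone.
- dropper: Amber oil dropper bottle, 30 mm diameter, 80 mm tall; origin at its underside. Leave alone.
- petri: Petri dish, 90 mm diameter, 14 mm tall; origin at its underside. Leave alone.
- forceps: Steel forceps lying flat, 122 x 14 x 10 mm, long along its x; origin at its underside. Leave alone.
- slides: Pile of glass slides, 27 x 77 x 10 mm; origin at its underside. Leave alone.
There are look-alikes about, which are no part of the job. Leave any purple look-alike of the vial alone.

How it is judged:
On the way, in this order (a step that is already met when the one before it is completed fails the run):
1. the vial, its cap still loose, hangs by its collar fully home in the fork and has been let go (horizontal distance between collar and fork_seat below 0.0035 m and z of collar in the frame of fork_seat between -0.002 and 0.0014 m and angle between vial's own z axis and vertical below 0.12 rad and value of joint cap below 0.0012 m and contact force between the fingers and vial below 0.05 N), for 0.2 s.
2. the handle is down and the cap has clicked home on the vial in the fork (horizontal distance between collar and fork_seat below 0.0035 m and z of collar in the frame of fork_seat between -0.002 and 0.0014 m and angle between vial's own z axis and vertical below 0.12 rad and value of joint cap above 0.0034 m and value of joint lever above 0.3 rad), for 0.02 s.
At the end, for the whole second after the job is handed in: The vial hangs upright (within 0.12 rad) and at rest in the fork: collar within 3.5 mm of the seat sideways and resting on the prongs (within 1.4 mm); its cap is snapped home (joint above 3.4 mm) and the handle is back up (below 0.08 rad) (horizontal distance between collar and fork_seat below 0.0035 m and z of collar in the frame of fork_seat between -0.002 and 0.0014 m and angle between vial's own z axis and vertical below 0.12 rad and value of joint cap above 0.0034 m and value of joint lever below 0.08 rad and linear speed of vial below 0.02 m/s); the robot touches nothing.
It fails at once if the cap and neck are crushed: more than 55 N between the pliers' plunger (with its die) and the vial (contact force between plunger and vial above 55 N).
It fails at once if the vial is tipped over (more than 0.6 rad) (angle between vial's own z axis and vertical above 0.6 rad).
It fails at once if another thing on the bench is moved by more than 30 mm (distance of any of sealed1, sealed2, slide_box, dropper, petri, forceps, slides from where it was at the start of the episode above 0.03 m).
It also fails if it takes over 58 s, if anything falls off the work surface, if the arm or the gripper's body presses on something with over 40 N, if the wrist force passes 120 N, or if a joint passes its speed limit or range.

ROBOT

A 6-joint arm with a two-finger parallel gripper is mounted at the origin on the work surface. World frame = base frame: x ahead of the robot, y to its left, z up, the work surface at z = 0. Lengths are in m, angles in rad, forces in N, time in s.
With the tool pointing down it reaches from about 0.35 to 0.85 m from the base axis. Payload 8.1 kg.
Tool frame: the origin (TCP) lies between the finger pads; the fingertips stand 11 mm ahead of it and the grasp point (between the pads) lies 8 mm behind it (robot.tips_ahead is the distance from the TCP to the fingertips, in m); z points along the fingers, y is the line along which they close (so a half turn about z gives the same grasp; the last joint's range is limited). The gripper opens to 93 mm and grips with 3 to 60 N. Pads are 15 mm wide; open, the fingers measure 128 mm over their backs; the gripper's body (75 mm by 188 mm) begins 65 mm behind the grasp point.
Start: joints at [1.251, 0.13, 1.488, -0, 1.523, -0.085], TCP at [0.14, 0.584, 0.192] pointing down, gripper open.
Joint ranges: [-2.96, 2.96], [-0.89, 2.26], [0.02, 2.5], [-1.34, 4.48], [0, 2.73], [-2.66, 2.66]. Speed limits (rad/s): [2.39, 2.39, 2.79, 3.14, 3.14, 3.14].

INTERFACE

Orientations are given as a rotation vector (axis times angle).
In Python, from plant import robot gives the robot as it stands. The module is installed in compiled form; this text tells all that it offers.
- The arm moves only by the tool move_arm, never from a script. Its argument "deltas" is one flat list of numbers, 7 for each row, row after row: the shift along the tool's x, y, z in m, then the turn, a rotation vector about the tool's x, y, z in rad, then the opening, from 0 (shut) to 1 (fully open). A call has 1 to 12 rows; each row is the pose to reach, as a shift and turn from the pose commanded when the call began, along the tool's axes at that moment; what a row does not reach only later rows make up. A row lasts 1/8 s, in which the tool goes at most 62.5 mm and 10.7 degrees, less where a joint would pass 70% of its speed; a pose out of reach is approached as far as the arm can. A call with a gripper value outside its range is refused whole. The fingers move at their own pace and stop on an object; "squeeze" is the grip in N (left out, the last holds). Time passes only in rows, so rows that repeat a pose let the fingers close. It gives the time, the measured TCP pose, the force, the opening and the grip force at its end, in the units of the state.
- robot.read_state(): the state, without advancing time (a new reading comes with each control period).
- robot.read_camera(name): name is "scene" or "top" or "wrist"; returns (picture, depth): 480x640x3 uint8, red, green, blue; 480x640 float32, m along the optical axis (not along the pixel's ray), 0 where there is no reading.
- robot.camera_model(name): a dict with "K" (3x3 intrinsics, pixels), "R" (3x3) and "t" (3): a world point X has camera coordinates R X + t; the wrist camera has in their place "tool_from_camera" (4x4, takes a point from camera to tool coordinates, whose origin is the TCP and whose axes are the flange's). Camera axes: x right, y down, z forward; pixel columns grow to the right and rows downward; lengths in m; the calibration is good to about 2 mm. A picture is of the moment at which its call begins: read the wrist's pose just before it. camera_model takes no time and is no camera call.
- robot.close_job(): hands the job in; it is judged then, once.
Trained networks look in the newest picture that a camera, given by its name, has taken for a name from the list of things; names that differ only in an ending like _2 or _b are one class to them, and where a whole thing is asked for, a point or a joint stands for the part that bears it (a point fixed in the world has none). Each returns a list of dicts, best first, with "confidence" (0 to 1); they miss things now and then, are a little off and sometimes report something else, mostly with a low value. They report only what shows in the picture. A call takes as long as a camera call. They do not tell look-alikes from the thing itself.
- robot.recognise(camera, label): "uv" ([column, row] in pixels, amid what is visible of it).
The state is a dict: "t": time; "q": joint angles; "dq": joint speeds; "joint_torque": joint torques, N m; "tool_pos": TCP position; "orientation": TCP orientation; "force": force on the tool from outside, world axes, zero at the start; "wrist_torque": the same for the moment, N m; "opening": finger opening in m; "gripper_force": force on a finger pad.
Only numpy, scipy, OpenCV 4.12 (cv2) and the standard library are available. Lean on these libraries where they do the work, as an engineer would, in place of code of your own. Each camera call takes 0.05 s, during which the arm holds its last target. There are 200 camera calls.

## Working session

There is one attempt and no reset: what is moved stays moved. The work goes in short steps, Python scripts to look and compute and a tool call to move; the robot and the scene stay as the last step left them, time stands still between calls to the robot, and variables do not carry over. Pictures are saved under pics/ and viewed, at most 10 in all, crops included, and the job is handed in when it is done.

Besides the shell and the picture viewer there is one more tool, called as a command line: name --argument value ..., lists and objects as JSON in quotes. move_arm: Moves the arm, as the interface text tells. Its arguments: {"type":"object","properties":{"deltas":{"type":"array","items":{"type":"number"}},"squeeze":{"type":"number"}},"required":["deltas"]}

```bash
mkdir -p pics; cat > h.py <<'E'
import numpy as np, cv2
from scipy.spatial.transform import Rotation as Ro
from plant import robot
def world(cam,D=None):
    m=robot.camera_model(cam)
    s=robot.read_state(); p,d=robot.read_camera(cam)
    v,u=np.mgrid[:480,:640]; K=m["K"]
    c=np.stack([(u-K[0][2])/K[0][0]*d,(v-K[1][2])/K[1][1]*d,d],-1)
    if cam=="wrist":
        T=np.array(m["tool_from_camera"]); c=c@T[:3,:3].T+T[:3,3]
        W=c@Ro.from_rotvec(s["orientation"]).as_matrix().T+np.array(s["tool_pos"])
    else: W=(c-np.array(m["t"]))@np.array(m["R"])
    W[d==0]=np.nan
    return p,W
def save(p,n): cv2.imwrite("pics/"+n,cv2.cvtColor(p,cv2.COLOR_RGB2BGR))
E
python3 - <<'E'
from h import *
for c in ["scene","top"]:
    p,W=world(c); save(p,c+"1.png"); np.save(c+".npy",W)
    for l in ["vial","pliers","fork_mouth","handle_top","plunger","tray"]:
        for r in robot.recognise(c,l)[:4]:
            u,v=map(int,np.round(r["uv"])); print(c,l,round(r["confidence"],2),u,v,W[v,u].round(3))
s=robot.read_state();print(s["t"],s["orientation"],s["opening"],s["force"])
E
```

```text
scene vial 0.89 512 244 [0.544 0.432 0.06 ]
scene vial 0.78 463 238 [0.502 0.32  0.048]
scene pliers 0.86 324 241 [ 0.575 -0.041  0.109]
scene fork_mouth 0.64 322 239 [ 0.568 -0.045  0.11 ]
scene handle_top 0.94 334 191 [ 0.555 -0.016  0.24 ]
scene plunger 0.65 361 219 [0.35  0.069 0.001]
scene tray 0.76 181 281 [ 0.593 -0.401  0.003]
top vial 0.52 226 283 [0.488 0.313 0.058]
top pliers 0.72 350 256 [ 0.551 -0.058  0.107]
top pliers 0.35 484 250 [ 0.561 -0.452  0.09 ]
top fork_mouth 0.94 348 258 [ 0.544 -0.051  0.111]
top handle_top 0.78 340 248 [ 0.55  -0.029  0.253]
top tray 0.78 462 242 [ 0.604 -0.41  -0.005]
0.7 [-3.67932230e-01 -3.11995541e+00 -1.25921233e-04] 0.09316728679453988 [ 0.12973885 -0.2597494   0.31490436]
```

View pics/scene1.png

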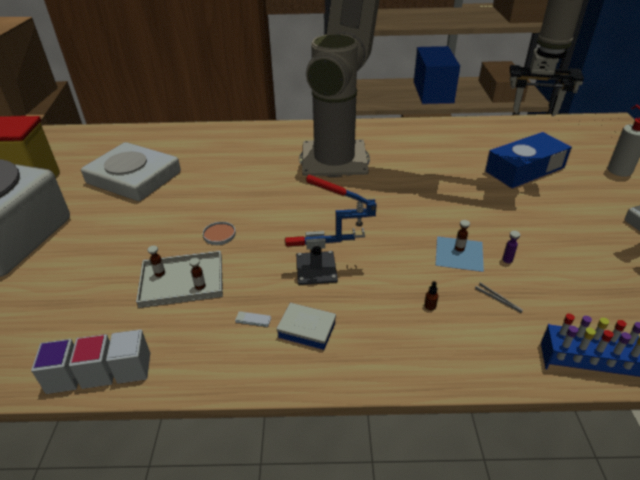

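View pics/top1.png

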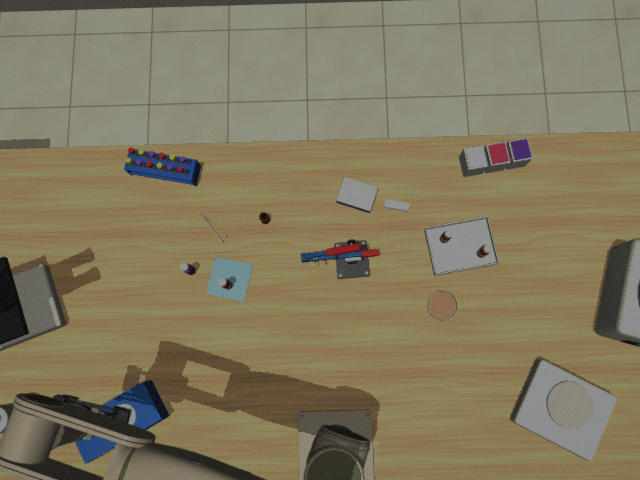

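The vial stands on the mat (scene 462,238; top 226,283). Purple is at scene 512,248. The pliers are at scene 325,240 with the fork near 360,235, and the handles run towards -y.

```bash
python3 - <<'E'
from h import *
m=robot.camera_model("wrist");print(m["K"],np.round(m["tool_from_camera"],3))
for c in ["scene","top"]:
    W=np.load(c+".npy"); P=cv2.imread(f"pics/{c}1.png")[...,::-1].astype(int)
    x,y,z=W[...,0],W[...,1],W[...,2]
    # mat, by color
    reg=(x>.4)&(x<.6)&(y>.2)&(y<.42)
    mat=reg&(P[...,2]>P[...,0]+25)&(abs(z)<.008)&(P[...,1]>100)
    q=W[mat][:,:2].astype(np.float32);print(c,"mat",len(q),cv2.minAreaRect(q))
    cap=reg&(z>.08)&(z<.1);print("cap",cap.sum(),np.nanmedian(W[cap],0) if cap.any() else 0)
    vi=reg&(z>.02)&(z<.08);print("vial",vi.sum(),np.nanmean(W[vi],0))
    pr=(x>.4)&(x<.75)&(y>-.25)&(y<.2)
    a=pr&(z>.006)&(z<.017);q=W[a][:,:2].astype(np.float32);print("plate",len(q),cv2.minAreaRect(q))
    red=pr&(P[...,0]>P[...,2]+60)&(P[...,0]>2*P[...,1])&(z>.2); print("redup",red.sum()); 
    b=W[red]; 
    if len(b):
        d=np.linalg.svd(b-b.mean(0),full_matrices=0)[2][0]; print(b.mean(0),d,b.min(0),b.max(0))
    red=pr&(P[...,0]>P[...,2]+60)&(P[...,0]>2*P[...,1])&(z<.15)&(z>.05); b=W[red];print("redlow",len(b),b.mean(0) if len(b) else 0)
    bl=pr&(P[...,2]>P[...,0]+30)&(z>.1);b=W[bl];print("blue",len(b),b.mean(0),b.min(0),b.max(0))
E
```

```text
[[332.78077854   0.         319.82871029]
 [  0.         332.78077854 238.96851795]
 [  0.           0.           1.        ]] [[ 0.    -0.957 -0.29   0.081]
 [ 1.     0.    -0.001  0.   ]
 [ 0.001 -0.29   0.957 -0.193]
 [ 0.     0.     0.     1.   ]]
scene mat 1102 ((0.5079548358917236, 0.3166680335998535), (0.11749881505966187, 0.11967834830284119), 77.14292907714844)
cap 68 [0.492911   0.31964048 0.08813452]
vial 197 [0.50009525 0.32302074 0.04714472]
plate 1378 ((0.61432284116745, -0.043232858180999756), (0.2721913754940033, 0.4457962214946747), 10.64927864074707)
redup 230
[ 0.55144504 -0.03355592  0.25694288] [ 0.06724809 -0.88408108  0.46246983] [ 0.53400993 -0.0759218   0.23277817] [0.56165572 0.00977632 0.27864564]
redlow 107 [ 0.5641842  -0.11324621  0.10654171]
blue 504 [0.55149479 0.01636978 0.1599809 ] [ 0.53002262 -0.08409778  0.10011704] [0.56486442 0.07941573 0.23169418]
top mat 1151 ((0.5071890354156494, 0.3141753375530243), (0.11717372387647629, 0.11698201298713684), 77.03623962402344)
cap 53 [0.48913703 0.3183817  0.08766584]
vial 62 [0.49050857 0.32473083 0.04839663]
plate 1841 ((0.5750892162322998, -0.025078430771827698), (0.4499896764755249, 0.3495570421218872), 89.94231414794922)
redup 231
[ 0.54581985 -0.03627239  0.25784329] [-0.05987655  0.88961072 -0.45277762] [ 0.53436765 -0.07869561  0.22975958] [0.55781603 0.00922453 0.28354081]
redlow 108 [ 0.55926533 -0.1140904   0.10683944]
blue 309 [0.544422   0.00900531 0.1667366 ] [ 0.52848698 -0.08722888  0.10015249] [0.56532005 0.07685866 0.23496378]
```

```bash
cat >> h.py <<'E'
def tgt(th,lean):
    y=np.array([-np.sin(th),np.cos(th),0]); f=np.array([np.cos(th),np.sin(th),0])
    z=np.sin(np.deg2rad(lean))*f-np.cos(np.deg2rad(lean))*np.array([0,0,1])
    return np.stack([np.cross(y,z),y,z],1)
def delta(p,R,R0=None,p0=None):
    s=robot.read_state()
    R0=Ro.from_rotvec(s["orientation"]).as_matrix() if R0 is None else R0
    p0=np.array(s["tool_pos"]) if p0 is None else p0
    return np.r_[R0.T@(np.array(p)-p0),Ro.from_matrix(R0.T@R).as_rotvec()].round(4)
E
python3 - <<'E'
from h import *
th=.073;print(delta([.483,.038,.156],tgt(th,43)))
print(delta([.40,.12,.2],tgt(th,43)))
E
```

```text
[-0.4609 -0.4507  0.0364 -0.1154 -0.7445 -0.2932]
[-0.3611 -0.3903 -0.0076 -0.1154 -0.7445 -0.2932]
```

move_arm --deltas '[-0.12,-0.13,0,-0.04,-0.25,-0.1,0.5,-0.24,-0.26,0,-0.08,-0.5,-0.2,0.5,-0.361,-0.39,-0.008,-0.115,-0.744,-0.293,0.5,-0.361,-0.39,-0.008,-0.115,-0.744,-0.293,0.5,-0.361,-0.39,-0.008,-0.115,-0.744,-0.293,0.5,-0.361,-0.39,-0.008,-0.115,-0.744,-0.293,0.5,-0.361,-0.39,-0.008,-0.115,-0.744,-0.293,0.5,-0.361,-0.39,-0.008,-0.115,-0.744,-0.293,0.5,-0.461,-0.451,0.036,-0.115,-0.744,-0.293,0.5,-0.461,-0.451,0.036,-0.115,-0.744,-0.293,0.5,-0.461,-0.451,0.036,-0.115,-0.744,-0.293,0.5,-0.461,-0.451,0.036,-0.115,-0.744,-0.293,0.5]'

```text
t: 2.2
tool_pos: [0.5266, 0.079, 0.1659]
orientation: [-0.085, 2.421, 0.025]
force: [-0.7, 1.3, -1.1]
opening: 0.0463
gripper_force: 0.0
```

```bash
python3 - <<'E'
from h import *
s=robot.read_state();print(s["tool_pos"],s["dq"],s["q"])
p,W=world("wrist");s=robot.read_state();print(s["tool_pos"],tgt(.073,43).round(2).tolist(),Ro.from_rotvec(s["orientation"]).as_matrix().round(2).tolist())
save(p,"w1.png");np.save("w1.npy",W)
print(delta([.483,.038,.156],tgt(.073,43)))
E
```

```text
[0.5266016  0.07895157 0.16593483] [-1.58173418e+00  1.16145232e-03  5.73263277e-03  1.48126545e+00
 -7.41067714e-02 -2.18386979e+00] [ 0.04204942 -0.89265003  2.4968037   0.01881594  0.81848594 -1.60663732]
[0.52842575 0.07010517 0.16632706] [[-0.73, -0.07, 0.68], [-0.05, 1.0, 0.05], [-0.68, 0.0, -0.73]] [[-0.75, -0.06, 0.66], [-0.06, 1.0, 0.03], [-0.66, -0.01, -0.75]]
[ 0.0426 -0.029  -0.0232 -0.0151 -0.0305  0.0007]
```

View pics/w1.png

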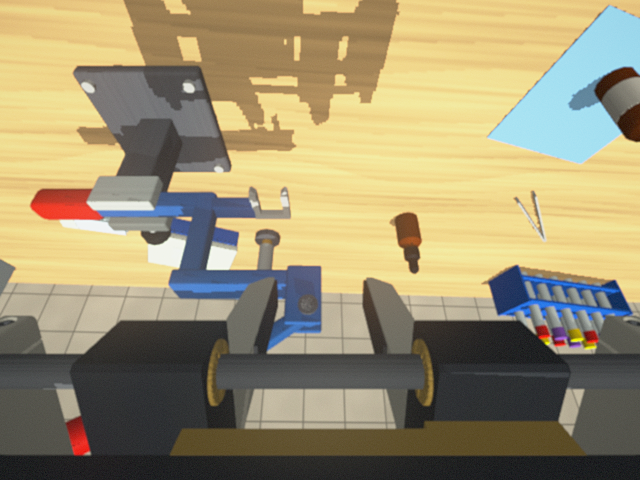

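The upside-down wrist view shows the fork prong tips at about (255,192) and (285,192), its back at (270,215), the plunger at (267,240), and the vial at the right edge.

```bash
python3 - <<'E'
from h import *
W=np.load("w1.npy");P=cv2.imread("pics/w1.png")[...,::-1].astype(int)
s=robot.read_state();print(s["t"],s["tool_pos"],np.abs(s["dq"]).max())
for v in range(182,222,3):
    print(v," ".join("%s"%("%d,%d,%d"%tuple((W[v,u]*1000).round()) if W[v,u,2]>.08 else "-") for u in range(244,296,4)))
im=cv2.resize(cv2.imread("pics/w1.png")[150:290,180:340],None,fx=5,fy=4.2,interpolation=2);cv2.imwrite("pics/w1c.png",im[:600,:800])
# plate
z=W[...,2];reg=np.zeros_like(z,bool);reg[50:180,60:240]=1
a=reg&(z>.008)&(z<.016);q=W[a][:,:2].astype(np.float32);print("plate",len(q),cv2.minAreaRect(q),np.nanmedian(z[a]))
g=W[100:180,400:500,2];print("bench",np.nanmedian(g))
red=reg*0
reg=np.zeros_like(z,bool);reg[180:320,160:330]=1
a=reg&(z>.118)&(z<.15)&(P[...,2]<P[...,0]+25);print("plunger",a.sum(),np.nanmean(W[a],0),np.nanmin(W[a],0),np.nanmax(W[a],0))
E
```

```text
2.25 [0.52842575 0.07010517 0.16632706] 0.47769354176137263
182 - - - - - - - - - - - - -
185 - - - - - - - - - - - - -
188 - - 523,31,104 - - - - - - - 521,53,104 - -
191 - 524,28,106 524,31,105 527,33,103 - - - - - 524,50,105 521,53,107 - -
194 - 525,28,107 526,30,106 528,33,105 - - - - - 524,50,107 524,53,107 - -
197 - 527,28,109 527,31,108 530,33,106 - - - - - 526,50,108 526,53,108 531,56,104 -
200 543,22,99 542,25,100 531,30,108 531,33,108 - - - - - - 528,53,109 534,56,104 -
203 542,22,102 542,25,102 537,29,106 537,32,106 - - - - - - 535,53,106 535,56,106 -
206 543,23,105 542,26,105 541,29,106 541,32,106 544,34,103 - - - - - 539,53,106 538,56,107 -
209 544,23,107 544,26,106 543,29,107 544,32,107 546,34,105 549,37,102 549,40,102 548,43,102 549,46,102 549,49,102 542,53,107 542,56,107 -
212 548,22,107 548,25,106 548,28,106 548,31,106 548,34,106 549,37,105 550,40,104 550,43,104 549,46,105 549,49,104 545,53,107 545,56,107 -
215 552,22,107 551,25,107 552,28,106 551,31,107 552,34,106 550,37,107 551,40,106 551,43,106 550,46,107 550,49,107 549,53,107 550,56,106 -
218 - - - 556,31,106 554,34,107 555,37,106 554,40,107 554,43,107 553,46,107 554,49,106 554,52,106 553,56,107 -
221 - - - - - - - - - - - - -
plate 8940 ((0.5552319288253784, -0.06474750488996506), (0.11335448175668716, 0.10065718740224838), 4.134454727172852) 0.012491000629000493
bench 0.0003720811205258634
plunger 779 [0.5405705  0.0281184  0.13764499] [ 0.53077283 -0.0153283   0.11830879] [0.55685314 0.05115317 0.1499914 ]
```

View pics/w1c.png

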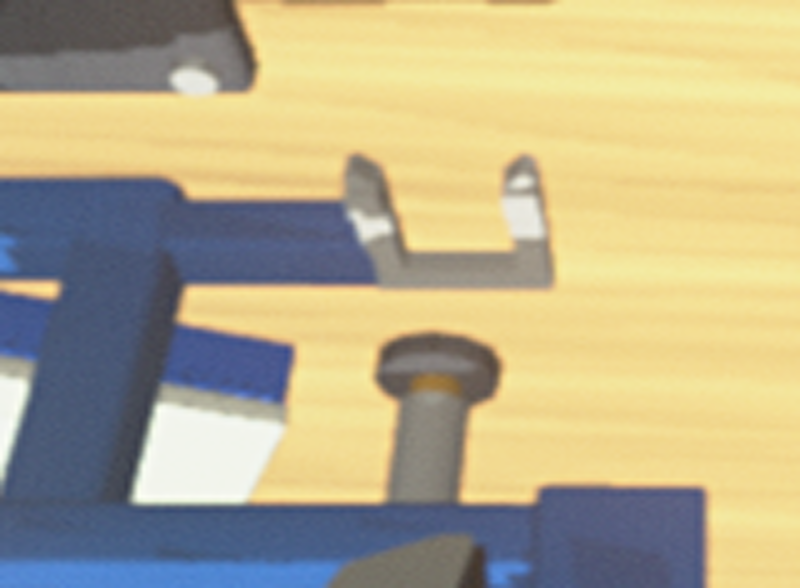

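Prong tips at crop (355,165)/(525,165), slot back at about y=250, and the die is above. The seat comes out at (0.540, 0.0425) with yaw 0.072, and plate and slot agree.

```bash
python3 - <<'E'
from h import *
s=robot.read_state();print(s["t"],s["tool_pos"],s["orientation"],s["force"],s["q"],s["dq"].max())
print(delta([.44,.16,.22],tgt(.2,20)));print(delta([.4955,.322,.128],tgt(.576,43)))
E
```

```text
2.25 [0.52842575 0.07010517 0.16632706] [-0.08210527  2.42013266  0.01472848] [ 0.06844368 -0.45374758  0.31710944] [ 0.02121336 -0.89224217  2.49636605  0.02608254  0.81772382 -1.62808673] 0.47769354176137263
[ 0.0259  0.0947 -0.0956 -0.0801  0.3696 -0.1122]
[ 0.036   0.2539  0.0154 -0.3523 -0.0328 -0.3725]
```

move_arm --deltas '[0.01,0.035,-0.05,-0.04,0.18,-0.06,0.6,0.026,0.095,-0.095,-0.08,0.37,-0.11,0.6,0.026,0.095,-0.095,-0.08,0.37,-0.11,0.6,0.036,0.254,0.015,-0.352,-0.033,-0.372,0.6,0.036,0.254,0.015,-0.352,-0.033,-0.372,0.6,0.036,0.254,0.015,-0.352,-0.033,-0.372,0.6,0.036,0.254,0.015,-0.352,-0.033,-0.372,0.6,0.036,0.254,0.015,-0.352,-0.033,-0.372,0.6,0.036,0.254,0.015,-0.352,-0.033,-0.372,0.6,0.036,0.254,0.015,-0.352,-0.033,-0.372,0.6,0.036,0.254,0.015,-0.352,-0.033,-0.372,0.6,0.036,0.254,0.015,-0.352,-0.033,-0.372,0.6]'

```text
t: 3.75
tool_pos: [0.4912, 0.3327, 0.1294]
orientation: [-0.686, 2.309, 0.281]
force: [-0.3, 0.1, 0.1]
opening: 0.0558
gripper_force: 0.0
```

```bash
python3 - <<'E'
from h import *
s=robot.read_state();print(s["t"],s["tool_pos"],s["orientation"],s["force"],s["q"],abs(s["dq"]).max())
p,W=world("wrist");save(p,"w2.png");np.save("w2.npy",W)
print(robot.recognise("wrist","vial"))
x,y,z=W[...,0],W[...,1],W[...,2];reg=(x>.44)&(x<.56)&(y>.26)&(y<.37)
for lo,hi in [(.02,.035),(.035,.054),(.064,.075),(.083,.0885),(.0885,.093)]:
    a=reg&(z>lo)&(z<hi);q=W[a][:,:2]
    if len(q)>5:
        # circle fit
        b=np.linalg.lstsq(np.c_[2*q,np.ones(len(q))],(q**2).sum(1),rcond=None)[0]
        print(lo,len(q),q.mean(0),"fit",b[:2],np.sqrt(b[2]+b[:2]@b[:2]))
print(delta([.4955,.322,.128],tgt(.576,43)))
E
```

```text
3.75 [0.49121416 0.33270408 0.12937694] [-0.68564236  2.30873298  0.28055011] [-0.30373944  0.11959353  0.12406877] [ 0.43957014 -0.59288863  2.42025237  0.18689202  0.57580083 -1.82617536] 0.005718115052840979
[{'uv': [379.1, 229.8], 'confidence': 0.88}, {'uv': [307.1, 157.6], 'confidence': 0.8}]
0.02 533 [0.47779042 0.31267549] fit [0.48726055 0.31836448] 0.013758460103069253
0.035 767 [0.47793764 0.31287298] fit [0.48729794 0.31840228] 0.01363768137096478
0.064 230 [0.48235598 0.31531143] fit [0.48677276 0.31805011] 0.006667452039794727
0.083 285 [0.47967978 0.31437412] fit [0.48707424 0.31839818] 0.011691199874474258
0.0885 603 [0.48649338 0.3178815 ] fit [0.48675905 0.31807177] 0.008403839097081709
[ 0.0022 -0.0115 -0.0008  0.0086  0.001  -0.0018]
```

```bash
python3 - <<'E'
from h import *
R=tgt(.576,43)
for z in [.124,.024]: print(delta([.4917,.3213,z],R))
E
```

```text
[ 0.0075 -0.01   -0.0003  0.0086  0.001  -0.0018]
[ 0.0758 -0.0107  0.0728  0.0086  0.001  -0.0018]
```

move_arm --deltas '[0.0075,-0.01,0,0.009,0,0,0.6,0.03,-0.01,0.024,0.009,0,0,0.6,0.053,-0.01,0.048,0.009,0,0,0.6,0.076,-0.011,0.073,0.009,0,0,0.6,0.076,-0.011,0.073,0.009,0,0,0.6,0.076,-0.011,0.073,0.009,0,0,0.6]'

```text
t: 4.6
tool_pos: [0.4923, 0.3211, 0.0246]
orientation: [-0.681, 2.308, 0.27]
force: [0.0, 0.1, -0.2]
opening: 0.0557
gripper_force: 0.0
```

```bash
python3 - <<'E'
from h import *
s=robot.read_state();print(s["tool_pos"],s["q"],s["force"],abs(s["dq"]).max());print(delta([.4917,.3213,.024],tgt(.576,43)))
E
```

```text
[0.49232527 0.32113557 0.02464615] [ 0.41571867 -0.35967743  2.48593792  0.38864121  0.29013774 -2.06032688] [ 0.02736261  0.13302772 -0.16169553] 0.026502825863274557
[ 0.0008  0.0005  0.0002 -0.0006  0.0016 -0.0019]
```

move_arm --deltas '[0,0,0,0,0,0,0.1,0,0,0,0,0,0,0.1,0,0,0,0,0,0,0.1,0,0,0,0,0,0,0.1,0,0,0,0,0,0,0.1]' --squeeze 15

```text
t: 5.22
tool_pos: [0.492, 0.3213, 0.024]
orientation: [-0.682, 2.308, 0.27]
force: [-1.3, 1.0, 2.4]
opening: 0.02
gripper_force: 13.1
```

```bash
cat > kin.py <<'E'
from h import *
from scipy.optimize import least_squares
D=[([1.251,.13,1.488,0,1.523,-.085],[.14,.584,.192],[-.36793,-3.11996,-.00013]),
([0.04204942,-0.89265003,2.4968037,0.01881594,0.81848594,-1.60663732],[0.5266016,0.07895157,0.16593483],[-.085,2.421,.025]),
([0.02121336,-0.89224217,2.49636605,0.02608254,0.81772382,-1.62808673],[0.52842575,0.07010517,0.16632706],[-0.08210527,2.42013266,0.01472848]),
([0.43957014,-0.59288863,2.42025237,0.18689202,0.57580083,-1.82617536],[0.49121416,0.33270408,0.12937694],[-0.68564236,2.30873298,0.28055011]),
([0.41571867,-0.35967743,2.48593792,0.38864121,0.29013774,-2.06032688],[0.49232527,0.32113557,0.02464615],[-0.681,2.308,0.27])]
r=lambda a,q:Ro.from_euler(a,q).as_matrix()
def fk(q,k):
    # k: a1,e,d1,L2,a3,L3,a6,Lt
    A=r("z",q[0]);p=A@[k[0],k[1],k[2]]
    A=A@r("y",q[1]);p=p+A@[0,0,k[3]]
    A=A@r("y",q[2]);p=p+A@[k[4],0,k[5]]
    A=A@r("z",q[3])@r("y",q[4])
    p=p+A@[k[6],0,k[7]]
    return p,A@r("z",q[5])@r("z",np.pi/2)
E
python3 - <<'E'
from kin import *
for q,p,o in D:
    print(Ro.from_matrix(fk(q,np.zeros(8))[1].T@Ro.from_rotvec(o).as_matrix()).as_rotvec().round(3))
f=lambda k:np.concatenate([fk(q,k)[0]-p for q,p,o in D]+[.003*(np.array(k)-[0,.05,.4,.4,0,.4,0,.25])])
s=least_squares(f,[0,.05,.4,.4,0,.4,0,.25]);print(s.x.round(4),(s.fun[:15]*1000).round(1))
E
```

```text
[ 0.001  0.    -0.   ]
[ 0. -0. -0.]
[-0. -0. -0.]
[-0. -0. -0.]
[ 0. -0. -0.]
[-0.0033  0.051   0.3203  0.372   0.0635  0.5557 -0.0011  0.4074] [-0.3  0.1  0.1 -0.  -0.1 -0.1 -0.  -0.1 -0.1  0.1  0.1  0.1 -0.  -0.2
 -0. ]
```

```bash
python3 - <<'E'
from h import *
p,W=world("wrist");save(p,"w3.png");s=robot.read_state();print(s["opening"],s["gripper_force"],s["force"])
x,y,z=W[...,0],W[...,1],W[...,2];reg=(x>.44)&(x<.56)&(y>.26)&(y<.37)
for lo,hi in [(.02,.035),(.035,.054),(.064,.075),(.083,.0885),(.0885,.093)]:
    a=reg&(z>lo)&(z<hi);q=W[a][:,:2]
    if len(q)>5: print(lo,len(q),np.median(q,0))
E
```

```text
0.02051022767397072 13.104462884366512 [-0.00360939  0.45947205  2.82910398]
0.02 1044 [0.47611828 0.31082706]
0.035 2284 [0.47434438 0.31052527]
0.064 1386 [0.46018358 0.30340924]
0.083 88 [0.44268031 0.27378485]
```

View pics/w3.png

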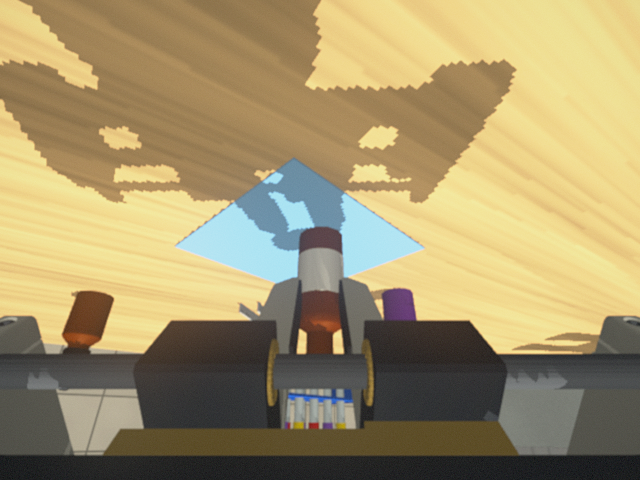

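```bash
cat >> kin.py <<'E'
K=[-0.0033,.051,.3203,.372,.0635,.5557,-.0011,.4074]
lo=np.array([-2.96,-.89,.02,-1.34,0,-2.66]);hi=np.array([2.96,2.26,2.5,4.48,2.73,2.66])
def ik(p,R,q0):
    def f(q):
        a,A=fk(q,K);return np.r_[(a-p)*10,Ro.from_matrix(A.T@R).as_rotvec()]
    s=least_squares(f,np.clip(q0,lo+1e-3,hi-1e-3),bounds=(lo,hi));return s.x,np.abs(s.fun).max()
E
python3 - <<'E'
from kin import *
q0=robot.read_state()["q"]
th=.072;f=np.array([np.cos(th),np.sin(th),0])
for yaw in [.072,-.1,.25]:
  for z in [.059,.10]:
    for back in [0,.02,.035,.05,.08]:
      p=np.array([.540,.0425,z])-back*f+.0057*np.array([np.cos(yaw),np.sin(yaw),0])
      q,e=ik(p,tgt(yaw,43),[.0,-.4,2.4,.2,.4,-1.8]);print(yaw,z,back,q.round(2),round(e,3))
E
```

```text
0.072 0.059 0 [-0.09 -0.57  2.5   0.18  0.57 -1.85] 0.087
0.072 0.059 0.02 [-0.09 -0.62  2.5   0.15  0.65 -1.82] 0.137
0.072 0.059 0.035 [-0.09 -0.64  2.5   0.13  0.72 -1.8 ] 0.172
0.072 0.059 0.05 [-0.09 -0.67  2.5   0.11  0.78 -1.78] 0.207
0.072 0.059 0.08 [-0.09 -0.72  2.5   0.09  0.89 -1.76] 0.275
0.072 0.1 0 [-0.09 -0.69  2.5   0.17  0.66 -1.83] 0.062
0.072 0.1 0.02 [-0.09 -0.73  2.5   0.14  0.74 -1.81] 0.108
0.072 0.1 0.035 [-0.09 -0.76  2.5   0.13  0.81 -1.8 ] 0.141
0.072 0.1 0.05 [-0.09 -0.79  2.5   0.12  0.87 -1.79] 0.174
0.072 0.1 0.08 [-0.1  -0.84  2.5   0.09  0.98 -1.77] 0.237
-0.1 0.059 0 [ 0.09 -0.55  2.5  -0.3   0.53 -1.16] 0.058
-0.1 0.059 0.02 [ 0.12 -0.59  2.5  -0.31  0.62 -1.14] 0.102
-0.1 0.059 0.035 [ 0.13 -0.61  2.5  -0.31  0.69 -1.13] 0.133
-0.1 0.059 0.05 [ 0.15 -0.63  2.5  -0.32  0.75 -1.11] 0.163
-0.1 0.059 0.08 [ 0.19 -0.67  2.5  -0.34  0.86 -1.07] 0.219
-0.1 0.1 0 [ 0.08 -0.67  2.5  -0.23  0.62 -1.24] 0.038
-0.1 0.1 0.02 [ 0.1  -0.71  2.5  -0.24  0.71 -1.23] 0.08
-0.1 0.1 0.035 [ 0.11 -0.74  2.5  -0.25  0.77 -1.21] 0.11
-0.1 0.1 0.05 [ 0.13 -0.76  2.5  -0.26  0.83 -1.2 ] 0.14
-0.1 0.1 0.08 [ 0.16 -0.81  2.5  -0.27  0.95 -1.17] 0.195
0.25 0.059 0 [-0.27 -0.55  2.5   0.58  0.67 -2.47] 0.06
0.25 0.059 0.02 [-0.29 -0.59  2.5   0.54  0.75 -2.44] 0.104
0.25 0.059 0.035 [-0.31 -0.61  2.5   0.51  0.82 -2.43] 0.136
0.25 0.059 0.05 [-0.33 -0.64  2.5   0.5   0.88 -2.42] 0.166
0.25 0.059 0.08 [-0.37 -0.68  2.5   0.47  1.   -2.43] 0.224
0.25 0.1 0 [-0.27 -0.67  2.5   0.52  0.75 -2.38] 0.039
0.25 0.1 0.02 [-0.29 -0.71  2.5   0.49  0.83 -2.36] 0.082
0.25 0.1 0.035 [-0.31 -0.74  2.5   0.47  0.9  -2.35] 0.112
0.25 0.1 0.05 [-0.32 -0.76  2.5   0.45  0.96 -2.35] 0.142
0.25 0.1 0.08 [-0.36 -0.81  2.5   0.43  1.07 -2.35] 0.199
```

```bash
python3 - <<'E'
from kin import *
th=.072;f=np.array([np.cos(th),np.sin(th),0])
for yaw in [-.35,-.5,-.65,-.8]:
  for z in [.059,.13]:
    for back in [0,.035,.06,.09]:
      g=np.array([np.cos(yaw),np.sin(yaw),0])
      p=np.array([.540,.0425,z])-back*f+.0057*g
      q,e=ik(p,tgt(yaw,43),[.2,-.5,2.4,-.5,.6,-1.]);
      q2,e2=ik(p-back*(g-f),tgt(yaw,43),[.2,-.5,2.4,-.5,.6,-1.]);print(yaw,z,back,q.round(2),round(e,3),"ret",round(e2,3))
E
```

```text
-0.35 0.059 0 [ 0.28 -0.44  2.46 -0.77  0.62 -0.41] 0.0 ret 0.0
-0.35 0.059 0.035 [ 0.33 -0.52  2.5  -0.73  0.73 -0.42] 0.038 ret 0.022
-0.35 0.059 0.06 [ 0.38 -0.55  2.5  -0.72  0.83 -0.41] 0.082 ret 0.053
-0.35 0.059 0.09 [ 0.44 -0.57  2.5  -0.71  0.94 -0.38] 0.134 ret 0.087
-0.35 0.13 0 [ 0.28 -0.6   2.42 -0.61  0.77 -0.61] 0.0 ret 0.0
-0.35 0.13 0.035 [ 0.31 -0.74  2.5  -0.59  0.85 -0.63] 0.004 ret 0.0
-0.35 0.13 0.06 [ 0.35 -0.78  2.5  -0.59  0.95 -0.62] 0.04 ret 0.015
-0.35 0.13 0.09 [ 0.4  -0.81  2.5  -0.59  1.06 -0.6 ] 0.082 ret 0.044
-0.5 0.059 0 [ 0.37 -0.31  2.37 -0.87  0.75 -0.14] 0.0 ret 0.0
-0.5 0.059 0.035 [ 0.41 -0.44  2.46 -0.85  0.8  -0.15] 0.0 ret 0.0
-0.5 0.059 0.06 [ 0.44 -0.5   2.5  -0.83  0.86 -0.15] 0.018 ret 0.0
-0.5 0.059 0.09 [ 0.5  -0.52  2.5  -0.8   0.97 -0.13] 0.072 ret 0.0
-0.5 0.13 0 [ 0.37 -0.46  2.33 -0.74  0.88 -0.33] 0.0 ret 0.0
-0.5 0.13 0.035 [ 0.41 -0.59  2.42 -0.73  0.94 -0.33] 0.0 ret 0.0
-0.5 0.13 0.06 [ 0.43 -0.69  2.48 -0.72  0.99 -0.34] 0.0 ret 0.0
-0.5 0.13 0.09 [ 0.48 -0.76  2.5  -0.71  1.09 -0.34] 0.03 ret 0.0
-0.65 0.059 0 [ 0.44 -0.19
[... 321 characters left out ...]
 0.47 -0.44  2.32 -0.79  1.04 -0.11] 0.0 ret 0.0
-0.65 0.13 0.06 [ 0.5  -0.52  2.37 -0.78  1.08 -0.11] 0.0 ret 0.0
-0.65 0.13 0.09 [ 0.54 -0.63  2.44 -0.77  1.14 -0.11] 0.0 ret 0.0
-0.8 0.059 0 [ 0.47 -0.07  2.17 -0.89  1.    0.19] 0.0 ret 0.0
-0.8 0.059 0.035 [ 0.51 -0.16  2.25 -0.88  1.03  0.2 ] 0.0 ret 0.0
-0.8 0.059 0.06 [ 0.54 -0.23  2.3  -0.87  1.06  0.21] 0.0 ret 0.0
-0.8 0.059 0.09 [ 0.58 -0.31  2.37 -0.85  1.09  0.22] 0.0 ret 0.0
-0.8 0.13 0 [ 0.47 -0.2   2.14 -0.82  1.11  0.05] 0.0 ret 0.0
-0.8 0.13 0.035 [ 0.51 -0.3   2.21 -0.81  1.14  0.06] 0.0 ret 0.0
-0.8 0.13 0.06 [ 0.54 -0.37  2.27 -0.8   1.18  0.07] 0.0 ret 0.0
-0.8 0.13 0.09 [ 0.58 -0.46  2.33 -0.79  1.22  0.07] 0.0 ret 0.0
```

```bash
python3 - <<'E'
from kin import *
s=robot.read_state();p0=s["tool_pos"];R0=Ro.from_rotvec(s["orientation"]).as_matrix()
th=.072;f=np.array([np.cos(th),np.sin(th),0])
up=np.array(p0)+[0,0,.105]
P=np.array([.540,.0425,.13])-.055*f+.0057*np.array([np.cos(-.55),np.sin(-.55),0])
print(P,tgt(.576,43)-R0)
q=s["q"]
for a in [0,.25,.5,.75,1]:
    yaw=.576-a*1.126; p=up+a*(P-up)
    R=Ro.from_rotvec([0,0,-a*1.126]).as_matrix()@R0
    q,e=ik(p,R,q);print(a,delta(p,R),q.round(2),round(e,3))
E
```

```text
[0.49000189 0.0355641  0.13      ] [[-6.47650431e-05 -1.22213385e-03 -1.23065555e-03]
 [-2.03959730e-03 -7.91992301e-04 -3.92493975e-04]
 [ 1.24536635e-03 -8.95492660e-04 -1.16385753e-03]]
0 [-0.0717  0.0001 -0.0767  0.      0.      0.    ] [ 0.42 -0.62  2.44  0.2   0.59 -1.85] 0.0
0.25 [-0.0433 -0.0596 -0.1037  0.1923 -0.0003  0.2055] [ 0.47 -0.74  2.5  -0.2   0.66 -1.29] 0.009
0.5 [-0.0148 -0.1193 -0.1308  0.3847 -0.0005  0.4111] [ 0.51 -0.75  2.5  -0.49  0.79 -0.83] 0.018
0.75 [ 0.0137 -0.179  -0.1578  0.577  -0.0008  0.6166] [ 0.5  -0.73  2.5  -0.65  0.9  -0.51] 0.0
1 [ 0.0422 -0.2387 -0.1848  0.7693 -0.001   0.8222] [ 0.46 -0.61  2.43 -0.75  1.01 -0.25] 0.0
```

```bash
python3 - <<'E'
from kin import *
s=robot.read_state();p0=s["tool_pos"];R0=Ro.from_rotvec(s["orientation"]).as_matrix()
up=np.array(p0)+[0,0,.105];P=np.array([.490,.0356,.13]);q=s["q"]
for i in range(9):
    a=i/8;p=up+a*(P-up)+np.array([.03,.01,0])*np.sin(np.pi*a)
    R=Ro.from_rotvec([0,0,-a*1.126]).as_matrix()@R0
    q,e=ik(p,R,q);print(delta(p,R).round(3).tolist(),q.round(2),round(e,3))
E
```

```text
[-0.072, 0.0, -0.077, 0.0, 0.0, 0.0] [ 0.42 -0.62  2.44  0.2   0.59 -1.85] 0.0
[-0.066, -0.033, -0.082, 0.096, -0.0, 0.103] [ 0.43 -0.64  2.45  0.    0.58 -1.57] 0.0
[-0.059, -0.065, -0.089, 0.192, -0.0, 0.206] [ 0.45 -0.65  2.45 -0.19  0.6  -1.3 ] 0.0
[-0.05, -0.097, -0.098, 0.288, -0.0, 0.308] [ 0.47 -0.65  2.45 -0.36  0.64 -1.04] 0.0
[-0.037, -0.127, -0.11, 0.385, -0.0, 0.411] [ 0.48 -0.64  2.45 -0.5   0.7  -0.82] 0.0
[-0.021, -0.156, -0.125, 0.481, -0.001, 0.514] [ 0.49 -0.63  2.44 -0.6   0.78 -0.64] 0.0
[-0.002, -0.185, -0.143, 0.577, -0.001, 0.617] [ 0.49 -0.63  2.44 -0.67  0.86 -0.48] 0.0
[0.019, -0.212, -0.163, 0.673, -0.001, 0.719] [ 0.48 -0.62  2.44 -0.72  0.94 -0.36] 0.0
[0.042, -0.239, -0.185, 0.769, -0.001, 0.822] [ 0.46 -0.61  2.43 -0.75  1.01 -0.25] 0.0
```

move_arm --deltas '[-0.017,0,-0.018,0,0,0,0.1,-0.035,0,-0.037,0,0,0,0.1,-0.054,0,-0.057,0,0,0,0.1,-0.072,0,-0.077,0,0,0,0.1,-0.072,0,-0.077,0,0,0,0.1]'

```text
t: 5.9
tool_pos: [0.4933, 0.3217, 0.1321]
orientation: [-0.681, 2.304, 0.27]
force: [0.8, -0.4, -0.9]
opening: 0.0201
gripper_force: 12.9
```

move_arm --deltas '[0.006,-0.033,-0.005,0.096,0,0.103,0.1,0.013,-0.065,-0.012,0.192,0,0.206,0.1,0.022,-0.097,-0.021,0.288,0,0.308,0.1,0.035,-0.127,-0.033,0.385,0,0.411,0.1,0.051,-0.156,-0.048,0.481,0,0.514,0.1,0.07,-0.185,-0.066,0.577,0,0.617,0.1,0.091,-0.212,-0.086,0.673,0,0.719,0.1,0.114,-0.239,-0.108,0.769,0,0.822,0.1,0.114,-0.239,-0.108,0.769,0,0.822,0.1,0.114,-0.239,-0.108,0.769,0,0.822,0.1,0.114,-0.239,-0.108,0.769,0,0.822,0.1]'

```text
t: 7.28
tool_pos: [0.4899, 0.0358, 0.1293]
orientation: [0.652, 2.317, -0.258]
force: [-0.6, -0.1, -1.8]
opening: 0.0196
gripper_force: 12.8
```

```bash
cat > vial.py <<'E'
from kin import *
def vialpose(W,guess,zr):
    # guess: base xyz; fit axis from circle fits at several heights (front surface points)
    d=np.hypot(W[...,0]-guess[0],W[...,1]-guess[1]);z=W[...,2]-guess[2]
    out=[]
    for lo,hi,r in zr:
        q=W[(d<.028)&(z>lo)&(z<hi)][:,:3]
        if len(q)<15: continue
        s=least_squares(lambda c:np.hypot(q[:,0]-c[0],q[:,1]-c[1])-r,guess[:2],loss="soft_l1",f_scale=.001)
        print(lo,len(q),s.x.round(4),(np.abs(s.fun).mean()*1000).round(2)); out.append(s.x)
    return out
E
python3 - <<'E'
from vial import *
s=robot.read_state();print(s["t"],s["tool_pos"],s["q"],abs(s["dq"]).max(),s["opening"])
print(tgt(-.55,43)-Ro.from_rotvec(s["orientation"]).as_matrix())
p,W=world("wrist");save(p,"w4.png");np.save("w4.npy",W)
g=np.array(s["tool_pos"])-[.0049,-.003,.024]
vialpose(W,g,[(.005,.012,.014),(.012,.02,.014),(.02,.03,.014),(.03,.04,.014),(.045,.053,.014),(.064,.075,.0075),(.077,.081,.011),(.083,.0885,.0122)])
d=np.hypot(W[...,0]-g[0],W[...,1]-g[1]);a=(d<.025)&(abs(W[...,2]-g[2]-.045)<.065);print(np.nanmin(W[a][:,2]),np.nanmax(W[a][:,2]))
E
```

```text
7.275 [0.48988391 0.03577314 0.12926548] [ 0.44825561 -0.61865236  2.43494292 -0.74618803  1.00470266 -0.26321031] 0.008320683101987934 0.01961677952982074
[[ 6.92387016e-04  8.41417037e-04 -1.29045398e-05]
 [ 8.42770567e-04 -5.15143995e-04 -3.29759050e-04]
 [-1.61501579e-04  5.26066185e-04  1.50380165e-04]]
0.005 413 [0.4867 0.0385] 0.36
0.012 501 [0.4864 0.0385] 0.38
0.02 703 [0.486  0.0386] 0.36
0.03 693 [0.4857 0.0388] 1.39
0.045 588 [0.4856 0.0386] 1.62
0.064 567 [0.4851 0.0386] 0.94
0.10565277962278466 0.18007143147571225
```

View pics/w4.png

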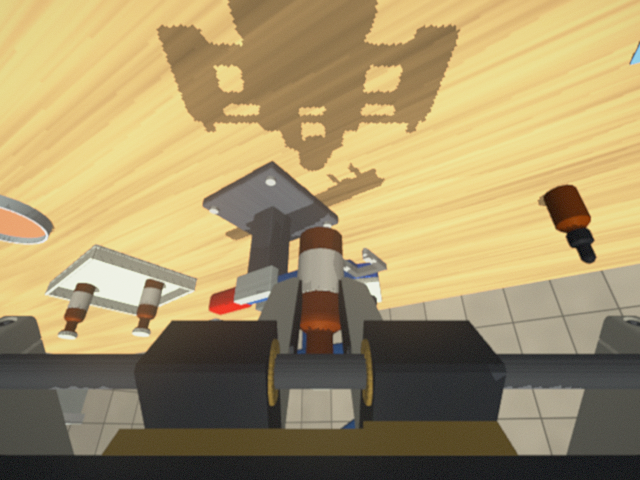

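The vial hangs well held at image (320,280), with about 0.03 rad of tilt. Its collar is laterally in line with the seat, and the fork shows behind it at (370,262).

```bash
python3 - <<'E'
from kin import *
s=robot.read_state();p0=np.array(s["tool_pos"]);R0=Ro.from_rotvec(s["orientation"]).as_matrix();f=np.array([.9974,.0719,0])
q=s["q"]
for dz,b in [(-.035,0),(-.0705,0),(-.0705,.0276),(-.0705,.0555),(-.0755,.0555)]:
    p=p0+[0,0,dz]+b*f;q,e=ik(p,R0,q);print(dz,b,delta(p,R0)[:3],q.round(2),round(e,4))
E
```

```text
-0.035 0 [0.0239 0.     0.0256] [ 0.45 -0.55  2.46 -0.79  0.94 -0.18] 0.0
-0.0705 0 [0.0481 0.     0.0516] [ 0.45 -0.46  2.48 -0.85  0.87 -0.08] 0.0
-0.0705 0.0276 [0.0317 0.0161 0.0669] [ 0.42 -0.36  2.41 -0.87  0.83 -0.07] 0.0
-0.0705 0.0555 [0.0151 0.0323 0.0823] [ 0.4  -0.27  2.34 -0.89  0.79 -0.07] 0.0
-0.0755 0.0555 [0.0185 0.0323 0.086 ] [ 0.4  -0.26  2.34 -0.9   0.79 -0.05] 0.0
```

Down, then halfway in first.

move_arm --deltas '[0.012,0,0.013,0,0,0,0.1,0.024,0,0.026,0,0,0,0.1,0.036,0,0.039,0,0,0,0.1,0.048,0,0.0516,0,0,0,0.1,0.048,0,0.0516,0,0,0,0.1,0.042,0.006,0.057,0,0,0,0.1,0.037,0.011,0.062,0,0,0,0.1,0.037,0.011,0.062,0,0,0,0.1]'

```text
t: 8.32
tool_pos: [0.5096, 0.0367, 0.0602]
orientation: [0.655, 2.315, -0.258]
force: [-0.8, -0.1, -0.5]
opening: 0.0196
gripper_force: 12.8
```

```bash
python3 - <<'E'
from vial import *
s=robot.read_state();print(s["t"],s["tool_pos"],s["force"],abs(s["dq"]).max())
p,W=world("wrist");np.save("w5.npy",W);save(p,"w5.png")
g=np.array(s["tool_pos"])-[.0045,-.0028,.0236];print(g)
vialpose(W,g,[(.005,.012,.014),(.02,.03,.014),(.064,.075,.0075)])
p,W=world("scene");save(cv2.resize(p[180:270,280:400],None,fx=6.6,fy=6.6,interpolation=2)[:594],"s5.png")
E
```

```text
8.325 [0.50955713 0.03673742 0.06020204] [-0.78189427 -0.07213268 -0.47369231] 0.020990239222292574
[0.50505713 0.03953742 0.03660204]
0.005 420 [0.5063 0.0394] 0.36
0.02 696 [0.5056 0.0397] 0.37
0.064 551 [0.5048 0.0395] 1.1
```

View pics/w5.png

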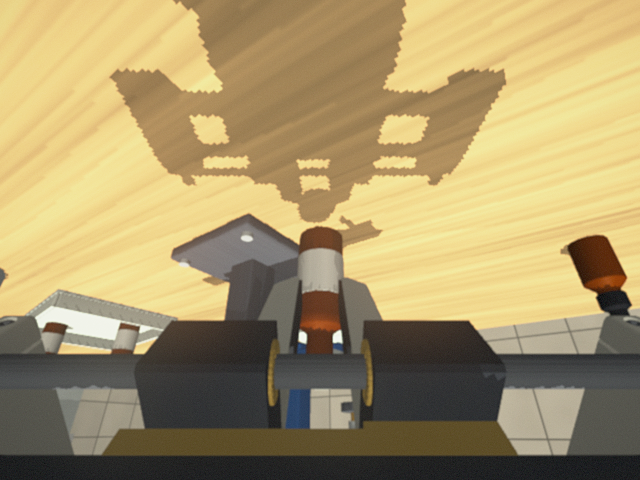

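The wrist view shows the neck (320,340) with prong pieces either side (302 and 340). The lateral error is about 0.4 mm.

move_arm --deltas '[-0.003,0.0035,0.004,0,0,0,0.1,-0.0065,0.007,0.0075,0,0,0,0.1,-0.01,0.0105,0.0105,0,0,0,0.1,-0.0135,0.014,0.014,0,0,0,0.1,-0.017,0.0175,0.017,0,0,0,0.1,-0.0203,0.0209,0.0202,0,0,0,0.1,-0.0203,0.0209,0.0202,0,0,0,0.1,-0.0203,0.0209,0.0202,0,0,0,0.1]'

```text
t: 9.43
tool_pos: [0.5438, 0.0392, 0.0582]
orientation: [0.655, 2.316, -0.259]
force: [-0.5, 0.2, -0.9]
opening: 0.0196
gripper_force: 12.8
```

```bash
python3 - <<'E'
from vial import *
s=robot.read_state();print(s["t"],s["tool_pos"],s["force"],s["wrist_torque"],abs(s["dq"]).max())
p,W=world("wrist");np.save("w6.npy",W);save(p,"w6.png")
g=np.array(s["tool_pos"])-[.0045,-.0028,.0236];print(g)
vialpose(W,g,[(.005,.012,.014),(.02,.03,.014),(.064,.07,.0075)])
E
```

```text
9.425 [0.54384953 0.0392389  0.05821083] [-0.51689391  0.18799902 -0.9345022 ] [ 0.21305349  0.35516811 -0.01359458] 0.006041757914671381
[0.53934953 0.0420389  0.03461083]
0.005 416 [0.5406 0.042 ] 0.35
0.02 713 [0.5399 0.0422] 0.36
0.064 354 [0.5292 0.0485] 3.4
```

move_arm --deltas '[0.0007,0,0.0007,0,0,0,0.1,0.0014,0,0.0014,0,0,0,0.1,0.002,0,0.0022,0,0,0,0.1,0.0024,0,0.0026,0,0,0,0.1,0.0024,0,0.0026,0,0,0,0.1]'

```text
t: 10.1
tool_pos: [0.544, 0.0393, 0.0548]
orientation: [0.655, 2.316, -0.258]
force: [0.4, 0.0, -1.2]
opening: 0.0201
gripper_force: 12.8
```

move_arm --deltas '[0.0004,0,0.0004,0,0,0,0.1,0.0007,0,0.0007,0,0,0,0.1,0.0007,0,0.0007,0,0,0,0.1]'

```text
t: 10.48
tool_pos: [0.544, 0.0393, 0.0539]
orientation: [0.655, 2.316, -0.258]
force: [-0.5, 0.0, -0.6]
opening: 0.0198
gripper_force: 12.8
```

move_arm --deltas '[0.0004,0,0.0004,0,0,0,0.1,0.0007,0,0.0007,0,0,0,0.1,0.0007,0,0.0007,0,0,0,0.1]'

```text
t: 10.85
tool_pos: [0.5445, 0.0394, 0.0536]
orientation: [0.655, 2.315, -0.258]
force: [0.0, -1.4, 4.1]
opening: 0.02
gripper_force: 12.6
```

move_arm --deltas '[0,0,0,0,0,0,0.3,0,0,0,0,0,0,0.4,0,0,0,0,0,0,0.5,0,0,0,0,0,0,0.6,0,0,0,0,0,0,0.6]'

```text
t: 11.48
tool_pos: [0.5439, 0.0394, 0.0528]
orientation: [0.655, 2.316, -0.258]
force: [0.4, -0.2, 0.1]
opening: 0.0554
gripper_force: 0.0
```

```bash
python3 - <<'E'
from vial import *
s=robot.read_state();print(s["t"],s["tool_pos"],s["force"],s["opening"],s["gripper_force"])
p,W=world("wrist");np.save("w7.npy",W);save(p,"w7.png")
g=np.array([.54,.0425,.030])
vialpose(W,g,[(.005,.012,.014),(.012,.02,.014),(.02,.03,.014),(.03,.04,.014),(.045,.053,.014),(.064,.07,.0075)])
d=np.hypot(W[...,0]-g[0],W[...,1]-g[1]);a=(d<.02)&(W[...,2]>.015);print(np.nanmin(W[a][:,2]))
R0=Ro.from_rotvec(s["orientation"]).as_matrix();p0=np.array(s["tool_pos"]);q=s["q"]
f=np.array([np.cos(-.55),np.sin(-.55),0])
for b,dz in [(.05,0),(.09,0),(.11,.03),(.13,.1)]:
  pp=p0-b*f+[0,0,dz];q,e=ik(pp,R0,q);print(b,delta(pp,R0)[:3],q.round(2),round(e,3))
E
```

```text
11.475 [0.54391023 0.0393663  0.05277133] [ 0.41165551 -0.18313976  0.06901927] 0.05536285448174742 0.0
0.005 422 [0.5395 0.042 ] 0.38
0.012 525 [0.5393 0.0421] 0.38
0.02 718 [0.5391 0.0422] 0.36
0.03 774 [0.5391 0.0422] 0.37
0.045 683 [0.5394 0.0421] 0.4
0.064 394 [0.539  0.0401] 3.22
0.030515048207354716
0.05 [ 0.0366 -0.0001 -0.0341] [ 0.52 -0.33  2.4  -0.89  0.88  0.02] 0.0
0.09 [ 0.0659 -0.0001 -0.0614] [ 0.63 -0.38  2.43 -0.88  0.96  0.09] 0.0
0.11 [ 0.06   -0.0001 -0.097 ] [ 0.69 -0.47  2.43 -0.83  1.07  0.05] 0.0
0.13 [ 0.0269 -0.0002 -0.1618] [ 0.75 -0.61  2.38 -0.77  1.24 -0.06] 0.0
```

View pics/w7.png

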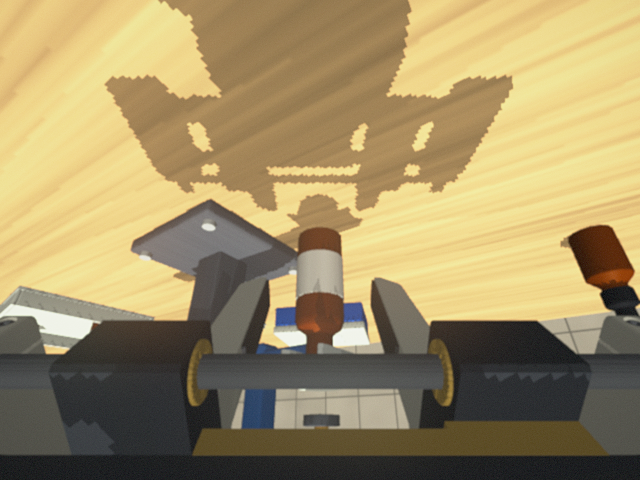

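The vial hangs free and vertical at image (320,280), fitted at (0.5393, 0.0421) with its base at 30.5 mm. Both fingers are clear.

```bash
python3 - <<'E'
from kin import *
s=robot.read_state();p0=np.array(s["tool_pos"]);R0=Ro.from_rotvec(s["orientation"]).as_matrix();q=s["q"]
f=np.array([np.cos(-.55),np.sin(-.55),0])
A=p0-.10*f; B=np.array([.44,.10,.34]);C=np.array([.545,-.034,.325])
for n,p,R in [("A",A,R0),("A2",p0-.13*f+[0,0,.1],R0),("mid",np.array([.44,.10,.25]),tgt(-.9,20)),("B",B,tgt(-1.2,5)),("C",C,tgt(-1.499,0))]:
    q,e=ik(p,R,q);print(n,delta(p,R).tolist(),q.round(2),round(e,3))
E
```

```text
A [0.0731, -0.0001, -0.0682, 0.0, 0.0, 0.0] [ 0.66 -0.38  2.44 -0.87  0.99  0.11] 0.0
A2 [0.0268, -0.0002, -0.1618, 0.0, 0.0, 0.0] [ 0.75 -0.61  2.38 -0.77  1.24 -0.06] 0.0
mid [-0.0466, -0.0028, -0.2262, 0.1834, 0.3978, 0.2995] [ 0.41 -0.41  1.92 -0.34  1.54 -0.27] 0.0
B [-0.108, -0.0028, -0.292, 0.2686, 0.6399, 0.6035] [ 0.19 -0.3   1.63 -0.09  1.79 -0.2 ] 0.0
C [-0.2144, -0.062, -0.1721, 0.3552, 0.6929, 0.9016] [-0.16 -0.03  1.42  0.    1.76 -0.23] 0.0
```

move_arm --deltas '[0.018,0,-0.017,0,0,0,0.7,0.045,0,-0.042,0,0,0,0.7,0.073,0,-0.068,0,0,0,0.7,0.05,0,-0.11,0,0,0,0.7,0.027,0,-0.16,0,0,0,0.5,-0.01,0,-0.2,0.09,0.2,0.15,0.2,-0.047,-0.003,-0.226,0.183,0.398,0.3,0,-0.08,-0.003,-0.26,0.225,0.52,0.45,0,-0.108,-0.003,-0.292,0.269,0.64,0.604,0,-0.108,-0.003,-0.292,0.269,0.64,0.604,0,-0.108,-0.003,-0.292,0.269,0.64,0.604,0,-0.108,-0.003,-0.292,0.269,0.64,0.604,0]'

```text
t: 13.02
tool_pos: [0.4396, 0.0996, 0.3391]
orientation: [1.731, 2.533, -0.079]
force: [-0.3, 0.5, -0.5]
opening: 0.0001
gripper_force: 0.0
```

```bash
python3 - <<'E'
from kin import *
s=robot.read_state();print(s["t"],s["tool_pos"],s["opening"],s["force"])
R=tgt(-1.499,0)
p,W=world("top");P=p.astype(int);x,y,z=np.moveaxis(W,-1,0)
red=(x>.4)&(x<.7)&(y>-.25)&(y<.2)&(P[...,0]>P[...,2]+60)&(P[...,0]>2*P[...,1])&(z>.2);print(red.sum(),W[red].mean(0))
for z in [.33,.30]:print(delta([.5455,-.0344,z],R).tolist())
E
```

```text
13.025 [0.4396047  0.09956547 0.33911264] 0.00014402258383915508 [-0.28670162  0.52074908 -0.45528679]
223 [ 0.54597809 -0.03745629  0.25833519]
[-0.1624, 0.0499, 0.0235, 0.0121, 0.0881, 0.3008]
[-0.1598, 0.05, 0.0534, 0.0121, 0.0881, 0.3008]
```

move_arm --deltas '[-0.05,0.015,0.008,0.004,0.03,0.1,0,-0.1,0.032,0.015,0.008,0.06,0.2,0,-0.162,0.051,0.023,0.012,0.088,0.3,0,-0.162,0.051,0.023,0.012,0.088,0.3,0,-0.16,0.051,0.053,0.012,0.088,0.3,0,-0.16,0.051,0.053,0.012,0.088,0.3,0,-0.16,0.051,0.053,0.012,0.088,0.3,0]'

```text
t: 13.95
tool_pos: [0.5465, -0.0333, 0.3022]
orientation: [2.139, 2.3, 0.003]
force: [0.6, -1.2, 0.1]
opening: 0.0005
gripper_force: 0.0
```

```bash
python3 - <<'E'
from kin import *
s=robot.read_state();print(s["t"],s["tool_pos"],s["force"]);R0=Ro.from_rotvec(s["orientation"]).as_matrix();print(R0.round(3).tolist())
# arc waypoints of the contact, tips 11mm ahead
for ph in [0,.1,.2,.28,.36,.58]:
    a=np.deg2rad(33.9)-ph;yy=.030-.129*np.cos(a);zz=.186+.129*np.sin(a)
    p=np.array([.5412,.0424,0])+np.array([-.0719*yy,.9974*yy,zz+.011]);print(ph,p.round(4),delta(p,tgt(-1.499,0)).tolist())
E
```

```text
13.95 [ 0.5465282  -0.03330159  0.30222191] [ 0.57660227 -1.1718797   0.0663222 ]
[[-0.073, 0.997, 0.002], [0.997, 0.073, 0.001], [0.001, 0.002, -1.0]]
0 [ 0.5467 -0.0345  0.2689] [-0.0012, 0.0001, 0.0333, 0.0016, -0.001, 0.001]
0.1 [ 0.5472 -0.0411  0.2579] [-0.0079, 0.0001, 0.0443, 0.0016, -0.001, 0.001]
0.2 [ 0.5476 -0.0466  0.2462] [-0.0134, 0.0, 0.056, 0.0016, -0.001, 0.001]
0.28 [ 0.5479 -0.0501  0.2366] [-0.017, 0.0, 0.0656, 0.0016, -0.001, 0.001]
0.36 [ 0.5481 -0.0529  0.2266] [-0.0197, -0.0, 0.0756, 0.0016, -0.001, 0.001]
0.58 [ 0.5483 -0.0563  0.1985] [-0.0232, -0.0001, 0.1037, 0.0016, -0.001, 0.001]
```

move_arm --deltas '[-0.001,0,0.015,0,0,0,0,-0.001,0,0.028,0,0,0,0,-0.003,0,0.035,0,0,0,0,-0.006,0,0.041,0,0,0,0,-0.009,0,0.047,0,0,0,0,-0.012,0,0.052,0,0,0,0,-0.0134,0,0.056,0,0,0,0,-0.0134,0,0.056,0,0,0,0]'

```text
t: 14.95
tool_pos: [0.5477, -0.048, 0.2448]
orientation: [-2.142, -2.297, -0.002]
force: [-0.1, -1.5, 0.3]
opening: 0.0004
gripper_force: 0.0
```

move_arm --deltas '[-0.0015,0,0.003,0,0,0,0,-0.002,0,0.006,0,0,0,0,-0.002,0,0.006,0,0,0,0]'

```text
t: 15.32
tool_pos: [0.5479, -0.0499, 0.239]
orientation: [-2.142, -2.297, -0.003]
force: [0.3, 0.5, 0.9]
opening: 0.0006
gripper_force: 0.4
```

```bash
python3 - <<'E'
from kin import *
s=robot.read_state();print(s["t"],s["tool_pos"],s["force"],s["wrist_torque"])
p,W=world("scene");save(cv2.resize(p[150:270,270:430],None,fx=5,fy=5,interpolation=2),"s8.png")
P=p.astype(int);x,y,z=np.moveaxis(W,-1,0)
red=(x>.4)&(x<.7)&(y>-.25)&(y<.2)&(P[...,0]>P[...,2]+60)&(P[...,0]>2*P[...,1])&(z>.15);b=W[red];print(len(b),b.mean(0),b.min(0),b.max(0))
E
```

```text
15.325 [ 0.54794836 -0.04986594  0.23895956] [0.30289503 0.52918509 0.86495802] [-0.0333143   0.03211132  0.01968019]
184 [ 0.55224833 -0.03133652  0.25103917] [ 0.53734868 -0.07607645  0.22966111] [0.56079328 0.00749293 0.27512588]
```

View pics/s8.png

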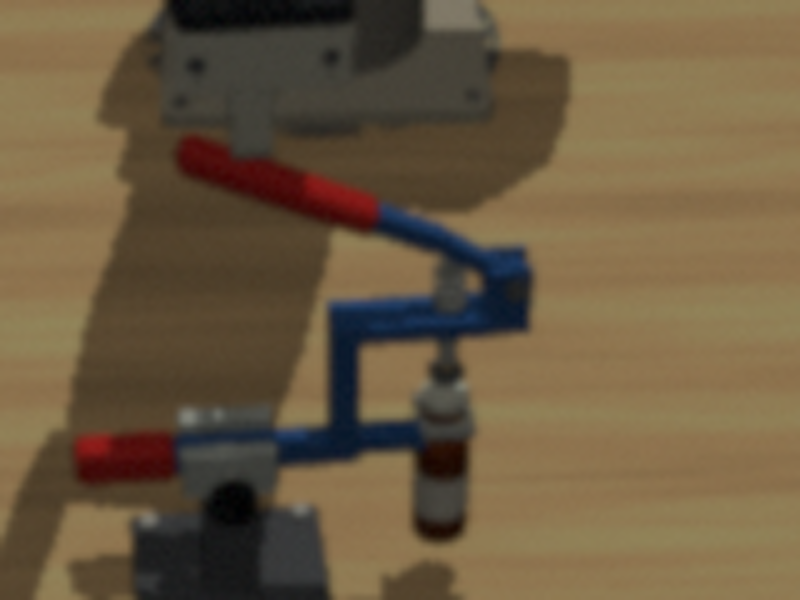

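The crop shows the vial hanging at (440,470) and the handle barely down, with the finger ending at (250,155) behind or beside the sleeve. I'll check numerically.

```bash
python3 - <<'E'
from kin import *
m=robot.camera_model("scene");s=robot.read_state()
def pr(X):
    c=np.array(m["R"])@X+np.array(m["t"]);h=np.array(m["K"])@c;return ((h[:2]/h[2]-[270,150])*5).round(0),c[2].round(2)
R0=Ro.from_rotvec(s["orientation"]).as_matrix();tip=np.array(s["tool_pos"])+.011*R0[:,2];print(tip,pr(tip))
p,W=world("wrist");P=p.astype(int);x,y,z=np.moveaxis(W,-1,0)
red=(P[...,0]>P[...,2]+50)&(P[...,0]>2*P[...,1])&(z>.17)&(abs(x-.55)<.06)&(y<.05)&(y>-.2)
b=W[red];print(len(b))
if len(b):
  for lo in np.arange(-.13,.03,.01):
    c=b[(b[:,1]>lo)&(b[:,1]<lo+.01)]
    if len(c)>3: print(lo.round(2),len(c),c[:,0].min().round(4),c[:,0].max().round(4),c[:,2].max().round(4))
# gripper finger points
a=(z>.2)&~red&(abs(x-.548)<.05)&(abs(y+.05)<.03)&(z<.26);c=W[a];print(len(c),c.min(0) if len(c) else 0,c.max(0) if len(c) else 0)
p,W=world("top");P=p.astype(int);x,y,z=np.moveaxis(W,-1,0)
red=(x>.4)&(x<.7)&(y>-.25)&(y<.2)&(P[...,0]>P[...,2]+60)&(P[...,0]>2*P[...,1])&(z>.15);b=W[red];print("top",len(b),b.mean(0) if len(b) else 0)
E
```

```text
[ 0.5479818  -0.04976893  0.22811682] (array([245., 219.]), np.float64(1.15))
3263
-0.08 15 0.5496 0.5506 0.2746
-0.06 21 0.5481 0.5491 0.2954
-0.05 323 0.5369 0.5558 0.2936
-0.04 640 0.5361 0.5554 0.2586
-0.03 629 0.5352 0.5548 0.2535
-0.02 620 0.5344 0.5542 0.2486
-0.01 592 0.5341 0.5536 0.2434
-0.0 423 0.534 0.5523 0.2392
68 [ 0.53450883 -0.04788336  0.2394754 ] [ 0.53746331 -0.02001931  0.25662726]
top 54 [ 0.54300932 -0.00382569  0.23997319]
```

```bash
python3 - <<'E'
from kin import *
print(robot.tips_ahead)
W=np.load("w7.npy");R=Ro.from_rotvec([.655,2.316,-.258]).as_matrix();T=(W-np.array([.5439,.0394,.0528]))@R
for u,v in [(262,282),(378,282),(266,300),(375,300),(245,320),(390,320),(395,300),(240,310)]: print(u,v,T[v,u].round(4))
p,W=world("wrist");s=robot.read_state();R=Ro.from_rotvec(s["orientation"]).as_matrix();T=(W-np.array(s["tool_pos"]))@R
for v in range(240,345,8): print(v,[("%d,%d,%d"%tuple((T[v,u]*1000).round()))+"/%d"%p[v,u,0] for u in (300,312,320,328,340)])
E
```

```text
0.011
262 282 [ 0.0086 -0.0297 -0.0338]
378 282 [ 0.0086  0.0306 -0.0335]
266 300 [-0.0001 -0.0275 -0.0369]
375 300 [ 0.0035  0.0277 -0.0437]
245 320 [ 0.0087 -0.0304 -0.0716]
390 320 [ 0.0086  0.0292 -0.0713]
395 300 [ 0.0079  0.0354 -0.0523]
240 310 [ 0.0082 -0.0346 -0.0623]
240 ['23,-11,-5/99', '25,-4,-10/171', '25,1,-10/169', '25,5,-9/216', '-18,21,128/148']
248 ['19,-11,-8/101', '21,-4,-13/164', '21,1,-14/166', '20,5,-11/148', '-26,21,129/149']
256 ['15,-11,-9/137', '17,-4,-14/163', '17,1,-15/164', '17,5,-14/149', '-35,21,128/149']
264 ['11,-11,-12/138', '13,-4,-17/164', '13,1,-17/163', '12,5,-15/147', '-86,29,238/164']
272 ['7,-11,-14/174', '9,-4,-18/162', '9,1,-19/167', '8,5,-18/148', '-98,29,238/165']
280 ['2,-11,-15/171', '9,-4,-31/98', '8,1,-29/118', '10,5,-32/100', '-110,29,239/222']
288 ['10,-9,-42/100', '9,-3,-40/98', '8,1,-38/99', '9,5,-41/97', '10,11,-42/96']
296 ['9,-9,-49/100', '10,-3,-51/98', '8,1,-47/96', '9,4,-50/97', '10,10,-51/100']
304 ['10,-8,-58/98', '9,-3,-57/98', '6,1,-51/99', '10,4,-58/99', '9,10,-58/94']
312 ['9,-8,-65/97', '9,-3,-65/98', '2,1,-52/95', '9,4,-65/96', '9,9,-65/92']
320 ['36,-5,-117/69', '36,-2,-117/68', '-1,1,-54/93', '36,3,-117/69', '36,6,-117/62']
328 ['36,-4,-120/48', '36,-1,-120/52', '-5,1,-55/96', '36,3,-121/42', '35,6,-119/41']
336 ['36,-4,-124/45', '36,-1,-124/45', '-22,1,-35/94', '37,2,-125/46', '36,5,-125/38']
344 ['36,-4,-127/42', '36,-1,-127/53', '-27,1,-35/86', '36,2,-127/47', '36,5,-127/40']
```

The depth data show the visible fingertips about 30 mm *behind* the TCP, not 11 mm ahead. So the tips have only just reached the handle, and too far out on it. I'll move back inwards and press with this measured offset.

move_arm --deltas '[0.004,0,-0.006,0,0,0,0,0.0155,0,-0.006,0,0,0,0,0.0155,0,0.004,0,0,0,0,0.0145,0,0.011,0,0,0,0,0.012,0,0.017,0,0,0,0,0.009,0,0.022,0,0,0,0,0.009,0,0.022,0,0,0,0]'

```text
t: 16.4
tool_pos: [0.547, -0.0412, 0.2165]
orientation: [-2.142, -2.296, -0.002]
force: [0.6, 0.8, 0.5]
opening: 0.0005
gripper_force: 0.4
```

```bash
cat > st.py <<'E'
from kin import *
s=robot.read_state();print(s["t"],s["tool_pos"],s["force"])
p,W=world("scene");P=p.astype(int);x,y,z=np.moveaxis(W,-1,0)
red=(x>.4)&(x<.7)&(y>-.25)&(y<.2)&(P[...,0]>P[...,2]+60)&(P[...,0]>2*P[...,1])&(z>.15);b=W[red]
d=np.linalg.svd(b-b.mean(0),full_matrices=0)[2][0];print(len(b),b.mean(0),"slope",np.arctan2(abs(d[2]),abs(d[1]))-np.arctan2(.4625,.884) if 0 else np.arctan2(-d[2]*np.sign(d[1]),abs(d[1])))
E
python3 st.py
```

```text
16.4 [ 0.54702105 -0.04116759  0.2164654 ] [0.5545657  0.7714531  0.54070252]
182 [ 0.55275136 -0.04052222  0.23863709] slope 0.32994402699045755
```

move_arm --deltas '[-0.002,0,0.004,0,0,0,0,-0.004,0,0.008,0,0,0,0,-0.006,0,0.012,0,0,0,0,-0.006,0,0.012,0,0,0,0]'

```text
t: 16.95
tool_pos: [0.5476, -0.047, 0.2047]
orientation: [-2.142, -2.297, -0.002]
force: [0.3, 0.6, 1.3]
opening: 0.0002
gripper_force: 0.5
```

```bash
python3 st.py
```

```text
16.95 [ 0.54762132 -0.04704343  0.20468257] [0.28577805 0.5872307  1.30508221]
191 [ 0.55293821 -0.04277564  0.22690078] slope 0.2338928319080754
```

move_arm --deltas '[-0.001,0,0.0025,0,0,0,0,-0.002,0,0.005,0,0,0,0,-0.002,0,0.005,0,0,0,0]'

```text
t: 17.38
tool_pos: [0.5479, -0.0488, 0.1999]
orientation: [-2.142, -2.297, -0.002]
force: [-0.6, 1.5, 0.3]
opening: 0.0003
gripper_force: 0.5
```

move_arm --deltas '[-0.0005,0,0.0015,0,0,0,0,-0.001,0,0.003,0,0,0,0,-0.001,0,0.003,0,0,0,0]'

```text
t: 17.75
tool_pos: [0.548, -0.0498, 0.197]
orientation: [-2.142, -2.297, -0.003]
force: [-0.7, 0.7, -0.0]
opening: 0.0003
gripper_force: 0.5
```

move_arm --deltas '[-0.0005,0,0.0015,0,0,0,0,-0.001,0,0.003,0,0,0,0,-0.001,0,0.003,0,0,0,0]'

```text
t: 18.12
tool_pos: [0.5481, -0.0508, 0.194]
orientation: [-2.142, -2.297, -0.003]
force: [1.0, 1.8, 1.2]
opening: 0.0006
gripper_force: 0.6
```

```bash
python3 st.py; python3 - <<'E'
from h import *
F=[]
for i in range(4): robot.read_camera("scene");F.append(robot.read_state()["force"])
print(np.round(F,1).tolist())
E
```

```text
18.125 [ 0.54807263 -0.05084342  0.19403056] [0.95116063 1.7717765  1.21748018]
194 [ 0.55299976 -0.04581384  0.21679858] slope 0.1472082902916304
[[-0.0, 0.6, 1.2], [-0.1, 0.6, 0.8], [-0.2, 1.3, 0.9], [-0.0, 1.3, 1.2]]
```

move_arm --deltas '[-0.0005,0,0.0015,0,0,0,0,-0.001,0,0.003,0,0,0,0,-0.001,0,0.003,0,0,0,0]'

```text
t: 18.75
tool_pos: [0.5481, -0.0518, 0.191]
orientation: [-2.142, -2.297, -0.003]
force: [-0.2, 1.3, 1.5]
opening: 0.0004
gripper_force: 0.6
```

move_arm --deltas '[-0.0005,0,0.0015,0,0,0,0,-0.001,0,0.003,0,0,0,0,-0.001,0,0.003,0,0,0,0]'

```text
t: 19.12
tool_pos: [0.5482, -0.0528, 0.188]
orientation: [-2.142, -2.297, -0.002]
force: [0.4, 1.2, 1.8]
opening: 0.0003
gripper_force: 0.6
```

move_arm --deltas '[-0.0003,0,0.0015,0,0,0,0,-0.0006,0,0.003,0,0,0,0,-0.0006,0,0.003,0,0,0,0]'

```text
t: 19.5
tool_pos: [0.5483, -0.0534, 0.1851]
orientation: [-2.142, -2.298, -0.003]
force: [-0.1, 0.9, 2.7]
opening: 0.0005
gripper_force: 1.2
```

move_arm --deltas '[-0.0003,0,0.001,0,0,0,0,-0.0004,0,0.002,0,0,0,0,-0.0004,0,0.002,0,0,0,0]'

```text
t: 19.88
tool_pos: [0.5483, -0.0538, 0.1832]
orientation: [-2.142, -2.297, -0.003]
force: [-1.8, 1.5, 2.8]
opening: 0.0002
gripper_force: 1.6
```

Gripper force and fz are rising: die contact is starting.

move_arm --deltas '[-0.0002,0,0.001,0,0,0,0,-0.0003,0,0.002,0,0,0,0,-0.0003,0,0.002,0,0,0,0]'

```text
t: 20.25
tool_pos: [0.5483, -0.0541, 0.181]
orientation: [-2.142, -2.297, -0.002]
force: [-1.1, 1.7, 3.0]
opening: 0.0002
gripper_force: 1.4
```

```bash
python3 st.py
```

```text
20.25 [ 0.54830239 -0.05410176  0.18102494] [-1.12975458  1.72672451  3.01439642]
193 [ 0.55293254 -0.04822285  0.20495793] slope 0.04158995157095012
```

move_arm --deltas '[-0.0001,0,0.001,0,0,0,0,-0.0002,0,0.002,0,0,0,0,-0.0002,0,0.002,0,0,0,0]'

```text
t: 20.68
tool_pos: [0.5483, -0.0544, 0.179]
orientation: [-2.142, -2.297, -0.002]
force: [-0.2, 1.1, 2.8]
opening: 0.0005
gripper_force: 1.2
```

move_arm --deltas '[-0.0001,0,0.0008,0,0,0,0,-0.0002,0,0.0015,0,0,0,0,-0.0002,0,0.0015,0,0,0,0]'

```text
t: 21.05
tool_pos: [0.5483, -0.0545, 0.1775]
orientation: [-2.142, -2.297, -0.002]
force: [0.0, -0.0, 2.7]
opening: 0.0003
gripper_force: 1.0
```

move_arm --deltas '[-0.0001,0,0.001,0,0,0,0,-0.0002,0,0.002,0,0,0,0,-0.0002,0,0.002,0,0,0,0]'

```text
t: 21.42
tool_pos: [0.5483, -0.0548, 0.1755]
orientation: [-2.142, -2.297, -0.002]
force: [-0.0, -0.4, 1.8]
opening: 0.0005
gripper_force: 0.8
```

move_arm --deltas '[-0.0001,0,0.001,0,0,0,0,-0.0002,0,0.002,0,0,0,0,-0.0002,0,0.002,0,0,0,0]'

```text
t: 21.8
tool_pos: [0.5484, -0.055, 0.1736]
orientation: [-2.142, -2.297, -0.002]
force: [-0.5, -1.7, 2.4]
opening: 0.0006
gripper_force: 0.9
```

move_arm --deltas '[0,0,0.001,0,0,0,0,-0.0001,0,0.002,0,0,0,0,-0.0001,0,0.002,0,0,0,0]'

```text
t: 22.18
tool_pos: [0.5484, -0.055, 0.1716]
orientation: [-2.142, -2.297, -0.003]
force: [0.2, -1.4, 2.6]
opening: 0.0008
gripper_force: 0.9
```

```bash
python3 st.py; python3 - <<'E'
from h import *
p,W=world("scene");x,y,z=np.moveaxis(W,-1,0)
c=(abs(x-.545)<.025)&(abs(y-.042)<.02)
# profile of column through vial: visible white cap/die
P=p
vs,us=np.where(c&(z>.03)&(z<.17));print(vs.min(),vs.max(),us.min(),us.max())
for v in range(vs.min(),vs.max()+1):
    r=us[vs==v]
    if len(r): u=int(np.median(r));print(v,u,len(r),W[v,u].round(3),P[v,u])
E
```

```text
22.175 [ 0.5483831  -0.05496501  0.1715965 ] [ 0.20194639 -1.42679775  2.60424781]
197 [ 0.55262852 -0.04836003  0.19579496] slope -0.027613540712908283
208 258 350 366
208 366 1 [0.528 0.062 0.17 ] [23 36 52]
214 363 2 [0.555 0.053 0.172] [24 49 81]
215 357 6 [0.558 0.038 0.172] [13 35 60]
216 359 14 [0.558 0.043 0.169] [18 30 48]
217 359 15 [0.554 0.043 0.163] [26 33 45]
218 355 10 [0.554 0.034 0.161] [100  84  65]
219 358 4 [0.541 0.043 0.147] [64 59 52]
220 358 4 [0.546 0.042 0.148] [67 62 54]
221 358 4 [0.546 0.042 0.145] [66 62 53]
222 358 4 [0.544 0.042 0.14 ] [65 61 54]
223 358 4 [0.548 0.042 0.141] [64 60 53]
224 358 4 [0.545 0.043 0.135] [63 59 53]
225 358 4 [0.545 0.043 0.132] [62 58 53]
226 358 4 [0.547 0.043 0.131] [57 56 50]
227 357 6 [0.55 0.04 0.13] [58 53 46]
228 358 10 [0.545 0.043 0.123] [46 39 30]
229 357 12 [0.548 0.04  0.122] [34 32 31]
230 357 12 [0.547 0.041 0.118] [44 44 41]
231 357 10 [0.551 0.04  0.118] [62 62 56]
232 358 11 [0.546 0.043 0.111] [75 75 67]
233 358 12 [0.553 0.043 0.114] [68 67 59]
234 357 15 [0.55  0.041 0.108] [62 58 52]
235 357 15 [0.552 0
[... 286 characters left out ...]
[0.554 0.043 0.086] [33 11  5]
243 357 12 [0.551 0.041 0.081] [30  8  2]
244 357 12 [0.552 0.041 0.078] [33 16  8]
245 357 12 [0.555 0.041 0.077] [41 30 22]
246 357 12 [0.556 0.041 0.075] [57 50 43]
247 357 12 [0.553 0.042 0.069] [68 64 57]
248 357 12 [0.553 0.042 0.066] [69 67 60]
249 357 11 [0.553 0.042 0.062] [70 67 60]
250 357 11 [0.551 0.042 0.057] [70 68 61]
251 357 11 [0.553 0.042 0.055] [69 67 60]
252 357 11 [0.553 0.042 0.052] [68 67 58]
253 357 11 [0.551 0.042 0.048] [64 60 52]
254 357 11 [0.554 0.042 0.046] [52 45 37]
255 357 11 [0.553 0.042 0.042] [35 21 10]
256 357 10 [0.554 0.042 0.04 ] [34 15  8]
257 357 9 [0.555 0.042 0.037] [45 30 17]
258 357 6 [0.558 0.042 0.036] [84 68 43]
```

move_arm --deltas '[0,0,0.001,0,0,0,0,0,0,0.002,0,0,0,0,0,0,0.002,0,0,0,0]'

```text
t: 22.65
tool_pos: [0.5484, -0.0549, 0.1696]
orientation: [-2.142, -2.298, -0.003]
force: [0.7, -2.0, 1.6]
opening: 0.0007
gripper_force: 1.0
```

move_arm --deltas '[0,0,0.001,0,0,0,0,0,0,0.0015,0,0,0,0,0,0,0.0015,0,0,0,0]'

```text
t: 23.02
tool_pos: [0.5484, -0.055, 0.1683]
orientation: [-2.142, -2.298, -0.003]
force: [-0.6, -2.1, 3.2]
opening: 0.0007
gripper_force: 1.9
```

move_arm --deltas '[0,0,0.001,0,0,0,0,0,0,0.0015,0,0,0,0,0,0,0.0015,0,0,0,0]'

```text
t: 23.4
tool_pos: [0.5485, -0.0551, 0.167]
orientation: [-2.142, -2.298, -0.003]
force: [-0.2, -3.0, 7.1]
opening: 0.0004
gripper_force: 3.0
```

move_arm --deltas '[0,0,0.001,0,0,0,0,0,0,0.0015,0,0,0,0,0,0,0.0015,0,0,0,0]'

```text
t: 23.78
tool_pos: [0.5485, -0.0552, 0.1658]
orientation: [2.142, 2.298, 0.003]
force: [-2.2, -3.6, 7.5]
opening: 0.0004
gripper_force: 3.9
```

move_arm --deltas '[0,0,0.001,0,0,0,0,0,0,0.0015,0,0,0,0,0,0,0.0015,0,0,0,0]'

```text
t: 24.15
tool_pos: [0.5485, -0.0552, 0.1646]
orientation: [2.142, 2.298, 0.003]
force: [-3.3, -2.9, 9.3]
opening: 0.0004
gripper_force: 4.9
```

move_arm --deltas '[0,0,0.001,0,0,0,0,0,0,0.0015,0,0,0,0,0,0,0.0015,0,0,0,0]'

```text
t: 24.52
tool_pos: [0.5486, -0.0553, 0.1634]
orientation: [2.142, 2.297, 0.003]
force: [-4.7, -2.5, 12.3]
opening: 0.0003
gripper_force: 5.9
```

```bash
python3 - <<'E'
from kin import *
s=robot.read_state();print(s["force"],s["wrist_torque"])
p,W=world("scene");cv2.imwrite("pics/scene9.png",p[...,::-1])
a=cv2.resize(cv2.imread("pics/s8.png"),None,fx=.2,fy=.2,interpolation=cv2.INTER_AREA)[50:115,65:110]
b=p[150:270,270:430,::-1][50:115,65:110]
f=lambda i:cv2.convertScaleAbs(cv2.resize(i,(395,570),interpolation=cv2.INTER_CUBIC),alpha=1.5)
cv2.imwrite("pics/m9.png",np.hstack([f(a),f(b)]))
E
python3 st.py
```

```text
[-4.66849729 -2.47980983 12.34329044] [-0.51013766  0.97886547  0.05407034]
24.575 [ 0.54857379 -0.05527801  0.16345223] [-4.63834828 -2.7345446  10.92598911]
191 [ 0.55308724 -0.04769312  0.1881226 ] slope -0.08412496644291695
```

View pics/m9.png

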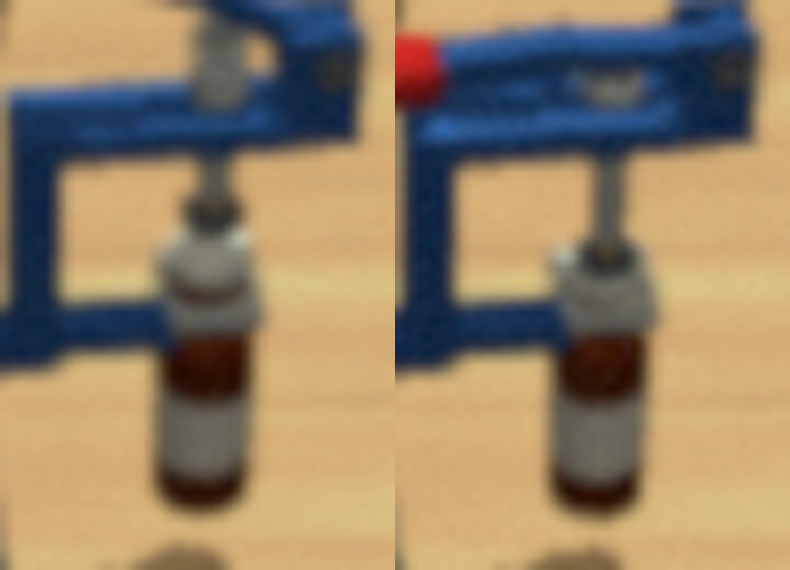

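Left (before) the brown glass collar shows between cap and fork at (210,290). Right (now) the gap is gone and the cap sits lower, so it looks snapped home. I'll ease off part way and verify.

move_arm --deltas '[0.0003,0,-0.006,0,0,0,0,0.001,0,-0.013,0,0,0,0,0.003,0,-0.02,0,0,0,0,0.005,0,-0.027,0,0,0,0,0.005,0,-0.027,0,0,0,0]'

```text
t: 25.25
tool_pos: [0.5482, -0.0495, 0.1898]
orientation: [-2.141, -2.298, -0.004]
force: [-0.5, -0.4, 0.9]
opening: 0.0003
gripper_force: 0.7
```

```bash
python3 st.py; python3 - <<'E'
from h import *
p,W=world("scene");cv2.imwrite("pics/scene10.png",p[...,::-1])
a=cv2.imread("pics/scene1.png")
o=cv2.resize(cv2.imread("pics/s8.png"),None,fx=.2,fy=.2,interpolation=cv2.INTER_AREA)
b=cv2.imread("pics/scene9.png");c=p[...,::-1]
for v in range(218,252): print(v,*[i[v-dv,355-du:361-du].mean(0).round().astype(int)[::-1].tolist() for i,dv,du in ((o,150,270),(b,0,0),(c,0,0))])
E
```

```text
25.25 [ 0.54822149 -0.04952906  0.18975745] [-0.52589438 -0.43581013  0.8889977 ]
190 [ 0.55292732 -0.0480154   0.2133624 ] slope 0.11917603723699516
218 [68, 62, 53] [68, 62, 53] [68, 61, 52]
219 [88, 77, 60] [89, 77, 60] [89, 78, 60]
220 [94, 80, 62] [95, 81, 62] [95, 81, 62]
221 [88, 77, 60] [94, 81, 62] [95, 82, 62]
222 [75, 66, 53] [94, 81, 61] [94, 80, 62]
223 [61, 53, 42] [94, 81, 62] [94, 80, 62]
224 [54, 48, 38] [94, 81, 62] [89, 77, 60]
225 [56, 53, 45] [94, 82, 62] [79, 70, 55]
226 [71, 68, 60] [88, 77, 61] [64, 56, 44]
227 [83, 82, 73] [73, 66, 54] [53, 49, 40]
228 [88, 86, 77] [58, 54, 45] [50, 49, 45]
229 [86, 85, 76] [47, 46, 41] [60, 60, 54]
230 [82, 82, 73] [44, 44, 41] [74, 74, 66]
231 [74, 73, 64] [57, 57, 52] [82, 82, 73]
232 [61, 57, 50] [69, 68, 62] [78, 78, 69]
233 [48, 41, 35] [68, 66, 59] [67, 66, 58]
234 [51, 45, 40] [64, 62, 56] [62, 60, 54]
235 [61, 60, 55] [63, 62, 57] [65, 63, 59]
236 [61, 61, 58] [61, 61, 57] [62, 62, 58]
237 [52, 49, 45] [52, 50, 46] [52, 49, 46]
238 [43, 30, 25] [42, 29, 25] [43, 31, 26]
239 [40, 19, 11] [40, 18, 9] [40, 18, 9]
240 [38, 14, 5] [40, 15, 5] [39, 14, 6]
241 [34, 12, 4] [36, 13, 5] [34, 12, 3]
242 [30, 9, 2] [32, 12, 4] [30, 9, 3]
243 [30, 10, 3] [31, 12, 4] [30, 11, 5]
244 [31, 14, 7] [32, 14, 6] [31, 14, 7]
245 [42, 31, 24] [41, 28, 22] [41, 30, 24]
246 [57, 51, 44] [56, 49, 42] [57, 52, 44]
247 [67, 63, 57] [67, 64, 56] [68, 64, 58]
248 [69, 67, 60] [70, 68, 61] [68, 66, 60]
249 [69, 66, 60] [70, 68, 60] [69, 67, 60]
250 [69, 67, 60] [70, 67, 60] [69, 67, 60]
251 [69, 67, 60] [70, 67, 60] [69, 67, 60]
```

The cap stays down with the die lifted, so it is snapped home. Letting the handle fully up and moving clear.

move_arm --deltas '[0.004,0,-0.01,0,0,0,0,0.008,0,-0.022,0,0,0,0,0.012,0,-0.034,0,0,0,0,0.015,0,-0.05,0,0,0,0,0.015,0,-0.08,0,0,0,0,0.015,0,-0.12,0,0,0,0,0.015,-0.06,-0.14,0,0,0,0,0.015,-0.06,-0.14,0,0,0,0,0.015,-0.06,-0.14,0,0,0,0]'

```text
t: 26.48
tool_pos: [0.4873, -0.0395, 0.3299]
orientation: [2.142, 2.297, 0.004]
force: [-0.5, 0.5, -0.5]
opening: 0.0005
gripper_force: 0.0
```

```bash
python3 st.py; python3 - <<'E'
from vial import *
p,W=world("scene")
for v in range(224,240): print(v,p[v,355:361].mean(0).round().astype(int).tolist())
vialpose(W,np.array([.54,.0425,.03]),[(.01,.025,.014),(.03,.05,.014)])
s=robot.read_state();print(s["t"],s["tool_pos"],s["force"])
E
```

```text
26.475 [ 0.48729671 -0.03946563  0.32987702] [-0.45120555  0.51738288 -0.45616295]
191 [ 0.55144902 -0.02926614  0.25495797] slope 0.4796998434394373
224 [52, 46, 37]
225 [68, 62, 51]
226 [104, 100, 85]
227 [123, 123, 108]
228 [110, 111, 99]
229 [93, 93, 83]
230 [86, 86, 77]
231 [84, 84, 75]
232 [76, 76, 67]
233 [67, 66, 58]
234 [61, 58, 52]
235 [64, 62, 58]
236 [60, 60, 56]
237 [53, 50, 46]
238 [42, 29, 24]
239 [40, 18, 10]
0.01 44 [0.5403 0.0445] 0.87
0.03 73 [0.5399 0.044 ] 1.05
26.575 [ 0.48731985 -0.03938115  0.32863195] [-0.7060167  -0.28308377  0.11155226]
```

```bash
python3 - <<'E'
from h import *
for c in ("scene","wrist"):
    p,W=world(c);x,y,z=np.moveaxis(W,-1,0)
    d=np.hypot(x-.54,y-.0425)
    a=(d<.0135)&(z>.106)&(z<.128)&(p.mean(-1)>60);h=z[a];print(c,a.sum(),np.percentile(h,[50,75,90,97]).round(4) if a.any() else "")
    a=(np.hypot(x-.4871,y-.3183)<.05)&(abs(z)<.01);print("mat z",np.nanmedian(z[a]) if a.any() else "")
    if c=="scene":
        for v in range(224,235): print(v,W[v,356:361].mean(0).round(4))
W=np.load("scene.npy");z=W[...,2];d=np.hypot(W[...,0]-.4885,W[...,1]-.3183);a=(d<.0135)&(z>.076)&(z<.1);print("before: cap over base",np.percentile(z[a],[50,75,90,97]))
E
```

```text
scene 59 [0.1146 0.116  0.1169 0.1176]
mat z 0.0012932413480220121
224 [0.5457 0.0425 0.1357]
225 [0.5501 0.0422 0.1361]
226 [0.5167 0.0453 0.1067]
227 [0.5315 0.0441 0.1153]
228 [0.5359 0.0438 0.1156]
229 [0.54   0.0435 0.1158]
230 [0.5437 0.0433 0.1156]
231 [0.5465 0.0431 0.1147]
232 [0.5507 0.0428 0.115 ]
233 [0.5529 0.0427 0.1136]
234 [0.5506 0.043  0.1086]
wrist 135 [0.1152 0.116  0.1165 0.1171]
mat z 
before: cap over base [0.0880548  0.08938805 0.09065592 0.09183154]
```

Cap top is at 115.7 mm, which is 85 mm above the vial's base, so it is home. Handing in.

```bash
python3 -c "
from plant import robot
print(robot.close_job())"
```

```text
the job is handed in; nothing more can be done
None
```

The vial hangs home in the fork, its cap measures fully down, the handle is back up and the job is handed in; I never clearly felt the click, the press reached about 12 N, and the fingertips measured about 30 mm behind the TCP rather than the stated 11 mm ahead.

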